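# Change over a battery pack behind a pull-knob isolator

## Task

Put the charged battery pack into the instrument's battery bay: first pull the bay's isolator knob straight out until it clicks and stays out, which draws its latch plate clear of the bay. The charger and the bay each cover a different pair of the pack's sides, so lift the pack out of the charger, stand it upright on the square mat and let go, take it again by its other two sides, lower it between the bay's cheeks until it stands on the bay floor (do not drop it in or tip it over) and let go. Then push the knob fully home so that the latch plate covers the pack, and leave the other things on the bench where they are.

Things in the scene. Friction and masses are not known exactly. Their poses are not given: they have to be found in the camera images.
- pack_mid (a point): (All sizes in mm.) Centre (half-way up) of the loose black battery pack, an upright block: 50 along its own x, 32 along its own y, 138 tall along z, 0.2 to 0.45 kg. It starts standing in the charger, underside 10 above the bench. It is the same turned half a turn about z.
- charger: (mm) Fixed grey charger; origin at the centre of its underside, below the pack. Base x -54..70, y +-45, 10 high. The pack stands on it, its own x along this x. Cheeks at x beyond -28 and +28, 148 tall (level with the pack's top), 26 wide, cover the pack's narrow faces; towards +-y it is open (10 high lip), so the pack is taken across its 32, along this y, and leaves straight up.
- bay_floor (a point): (mm) Centre of the floor of the fixed grey battery bay, 10 above the bench; x points away from the knob side, z up. The pack stands here with its 50 along this y and its 32 along this x, held across its 50 (along y, where the sides are open). Cheeks at x beyond -19 and +19 (gap flares to 48 over the top 14) rise to 138, level with a seated pack; 10 high lips at y = +-30.
- battery_bay: (mm) The same bay; origin at the centre of its underside, 10 below bay_floor, same axes. Base x -75..51, y +-45, 10 high; cheeks 44 wide along y; the front one is a column from x = -19 to -55 with steel guides on top up to 163 above the bench (x -27..-55); the rear one ends at x = 31.
- knob_head (a point): (mm) Centre of the pull knob's head: black cylinder, 28 diameter, 22 long, axis level along this x; with the knob in, at x = -82, z = 144.5 from bay_floor. Its front face is 11 from here towards -x; free above, below and beside. Pull towards -x, push towards +x. Its 10 thick shaft carries the latch plate, 4 over the pack's top level, tip at bay x = -4 when in, -28 when out.
- isolator_knob (a joint): Travel of the knob, m: 0 fully in (latch plate over the bay), 0.024 fully out in its detent. An over-centre detent holds it at either end with about 7 N, gives way towards half-way (0.012) and then carries it on to the other end, where it stays.
- mat_top (a point): Centre of the top of the fixed thin square mat, 120 x 120 mm, top 3 mm above the bench, kept clear, between charger and bay.
- battery_pack: the same pack as pack_mid; this origin is the centre of its underside
- media_bottle: bystander, loose: clear bottle with a screw cap, 56 dia x 104 (mm); origin at the centre of its underside
- buffer_0: bystander, loose: white bottle with a screw cap, 54 dia x 109 (mm); origin at the centre of its underside
- beaker_1: bystander, loose: clear beaker, 64 dia x 82 (mm); origin at the centre of its underside
- timer: bystander, loose: flat white timer, 58x58x18 (mm); origin at the centre of its underside
- tape_roll: bystander, loose: roll of tape lying flat, 68 dia x 19 (mm); origin at the centre of its underside
- amber_vial_0: bystander, loose: small amber vial with black cap, 24 dia x 72 (mm); origin at the centre of its underside
There are look-alikes about, which are no part of the job. Of the things that look like the battery_pack, the smaller one is meant.

How it is judged:
On the way, in this order (a step that is already met when the one before it is completed fails the run):
1. the isolator knob is pulled out to its detent (value of joint isolator_knob above 0.02 m), for 0.2 s.
2. the pack stands upright on the mat, let go (horizontal distance between pack_mid and mat_top below 0.05 m and z of pack_mid in the frame of mat_top between 0.064 and 0.074 m and angle between pack_mid's own z axis and vertical below 0.08 rad and contact force between the fingers and battery_pack below 0.1 N), for 0.2 s.
3. the pack stands on the bay floor between the cheeks, let go, the knob still out (x of pack_mid in the frame of bay_floor between -0.006 and 0.006 m and y of pack_mid in the frame of bay_floor between -0.009 and 0.009 m and z of pack_mid in the frame of bay_floor between 0.064 and 0.073 m and angle between pack_mid's own z axis and vertical below 0.08 rad and angle between the x axis of pack_mid and the y axis of bay_floor, either way round below 0.2 rad and contact force between the fingers and battery_pack below 0.1 N and value of joint isolator_knob above 0.018 m), for 0.2 s.
At the end, for the whole second after the job is handed in: The pack stands at rest on the bay floor between the cheeks (centre within 6 mm along x and 9 mm along y of the bay's centre, upright within 0.08 rad, its long side along the bay's y within 0.2 rad), let go, and the knob is pushed in to within 3 mm of fully home (x of pack_mid in the frame of bay_floor between -0.006 and 0.006 m and y of pack_mid in the frame of bay_floor between -0.009 and 0.009 m and z of pack_mid in the frame of bay_floor between 0.064 and 0.073 m and angle between pack_mid's own z axis and vertical below 0.08 rad and angle between the x axis of pack_mid and the y axis of bay_floor, either way round below 0.2 rad and contact force between the fingers and battery_pack below 0.1 N and value of joint isolator_knob below 0.003 m and linear speed of battery_pack below 0.02 m/s); the robot touches nothing.
It fails at once if the pack is let go above the bay floor, so that it drops in (horizontal distance between pack_mid and bay_floor below 0.03 m and z of pack_mid in the frame of bay_floor above 0.085 m and contact force between the fingers and battery_pack below 0.1 N).
It fails at once if the pack is tipped over (angle between pack_mid's own z axis and vertical above 0.7 rad).
It fails at once if a bystander is moved by more than 30 mm (distance of any of media_bottle, buffer_0, beaker_1, timer, tape_roll, amber_vial_0 from where it was at the start of the episode above 0.03 m).
It also fails if it takes over 72 s, if anything falls off the work surface, if the arm or the gripper's body presses on something with over 40 N, if the wrist force passes 120 N, or if a joint passes its speed limit or range.

## Robot

A 6-joint arm with a two-finger parallel gripper is mounted at the origin on a cart in front of the work surface, level with it; the furniture and walls round the work are solid. World frame = base frame: x ahead of the robot, y to its left, z up, the work surface at z = 0. Lengths are in m, angles in rad, forces in N, time in s.
With the tool pointing down it reaches from about 0.375 to 0.925 m from the base axis. Payload 5.7 kg.
Tool frame: the origin (TCP) lies at the very end of the fingers, on their centre line; the grasp point (between the pads) lies 19 mm behind it; z points along the fingers, y is the direction in which the jaws open and shut (so a half turn about z gives the same grasp; the last joint's range is limited). The gripper opens to 88 mm and grips with 3 to 60 N. Pads are 20 mm wide; open, the fingers measure 115 mm over their backs; the gripper's body (75 mm by 178 mm) begins 61 mm behind the grasp point.
Start: joints at [-1.358, 0.359, 1.51, -0, 1.272, -0.115], TCP at [0.193, -0.568, 0.223] pointing down, gripper open.
Joint ranges: [-2.97, 2.97], [-1.01, 2.36], [0.21, 2.38], [-0.96, 4.11], [0.2, 2.71], [-2.98, 2.98]. Speed limits (rad/s): [2.39, 2.39, 3.14, 3.14, 3.14, 3.14].

## Interface

Orientations are given as a rotation vector (axis times angle).
In Python, from bench import arm gives the robot as it stands.
- The arm moves only by the tool move_arm, never from a script. Its argument "targets" is a list of rows, each an object with "slide": the shift along the world's x, y, z scaled (see below), a list of three; "rot": the turn, a rotation vector about the world's x, y, z scaled (see below), a list of three. A call has 1 to 5 rows; each row is the pose to reach, as a shift and turn from the pose measured when the call began, turning the shorter way round; what a row does not reach only later rows make up. The controller multiplies each number of a shift by 250 mm and each number of a turn by pi rad. A row lasts 1/12 s, in which the tool goes at most 41.7 mm and 7.16 degrees, less where a joint would pass 70% of its speed; a pose out of reach is approached as far as the arm can. A call with a number of a shift or a turn outside -1 to 1 is refused whole. A call with a gripper value outside its range is refused whole. "hand" is the opening, from -1 (shut) to 1 (fully open), set as the call begins (left out, the last holds). The fingers move at their own pace and stop on an object; "force" is the grip in N (left out, the last holds). Time passes only in rows, so rows that repeat a pose let the fingers close. It gives the time, the measured TCP pose, the force and the opening at its end, in the units of the state.
- arm.state(): the state, without advancing time (a new reading comes with each control period).
- arm.capture(name): name is "side" or "top" or "wrist"; returns a dict with "img" (384x512x3 uint8, blue, green, red), "fovy" (degrees; the focal length in pixels is half the picture's height over the tangent of half this angle, whatever the lens; pixels are square), "cx", "cy" (the principal point, pixels), "rvec" (rotation vector, rad) and "tvec" (3), from world to camera coordinates, as OpenCV has them; the wrist camera has in their place "mount" (4x4, takes a point from camera to tool coordinates, whose origin is the TCP and whose axes are the flange's). Camera axes: x right, y down, z forward; pixel columns grow to the right and rows downward; lengths in m; the calibration is good to about 2 mm. The wrist camera is an equidistant fisheye: a pixel r from the principal point sees the ray r / f radians off the axis. A picture is of the moment at which its call begins: read the wrist's pose just before it. There is no depth.
- arm.close_job(): hands the job in, once; it reports no verdict.
The state is a dict: "t": time; "joint_positions": joint angles; "qd": joint speeds; "tau": joint torques, N m; "position": TCP position; "ee_rot": TCP orientation; "force": force on the tool from outside, world axes, zero at the start; "torque": the same for the moment, N m; "finger_gap": opening from 0.0 (shut) to 1.0 (fully open).
Only numpy, scipy, OpenCV 4.12 (cv2) and the standard library are available. Lean on these libraries where they do the work, as an engineer would, in place of code of your own. Each camera call takes 0.05 s, during which the arm holds its last target.

## Working session

There is one attempt and no reset: what is moved stays moved. The work goes in short steps, Python scripts to look and compute and a tool call to move; the robot and the scene stay as the last step left them, time stands still between calls to the robot, and variables do not carry over. Pictures are saved under pics/ and viewed, and the job is handed in when it is done.

Besides the shell and the picture viewer there is one more tool, called after "Call:" by a JSON object that holds its "fn" and its "kwargs". move_arm: Moves the arm, as the interface text tells. Shifts and turns lie within -1 to 1; 1 stands for 250 mm of shift or pi rad of turn. Its arguments: {"type":"object","properties":{"targets":{"type":"array"},"hand":{"type":"number"},"force":{"type":"number"}},"required":["targets"]}

```bash
ls; mkdir -p pics
python3 - <<'E'
from bench import arm
import cv2,numpy as np
print(arm.state())
for n in ["side","top","wrist"]:
    c=arm.capture(n); cv2.imwrite(f"pics/{n}0.png",c["img"])
    print(n,{k:v for k,v in c.items() if k!="img"})
E
```

```text
pics
{'t': 0.0, 'joint_positions': array([-1.35813126e+00,  3.59478129e-01,  1.51141748e+00, -9.51046718e-07,
        1.27248274e+00, -1.15115682e-01]), 'qd': array([-0.00125063,  0.00065735,  0.00211146, -0.00117355, -0.00094448,
        0.00081294]), 'tau': array([-1.54190031e-03, -5.15378952e+01, -2.70728910e+01,  6.71717897e-02,
        3.48380394e-02, -1.20807481e-04]), 'position': array([ 0.1930051 , -0.56739406,  0.22183128]), 'ee_rot': array([-3.09773563e+00, -5.12284390e-01,  1.38104132e-04]), 'force': array([-0.03977906, -0.14380059,  0.33762997]), 'torque': array([ 0.06099292, -0.03126832,  0.01561804]), 'finger_gap': 0.9987478586949563}
side {'fovy': 54.50329629088594, 'cx': 252.45208891644182, 'cy': 191.95199368055282, 'rvec': array([ 0.63839584, -2.50826232,  1.29076085]), 'tvec': array([0.47630288, 0.31173211, 0.94323541])}
top {'fovy': 48.931521556505366, 'cx': 255.5088220751461, 'cy': 193.83417769628923, 'rvec': array([ 2.13843172, -2.08057402,  0.22200983]), 'tvec': array([-0.08791138,  0.598766  ,  1.46086351])}
wrist {'fovy': 65.70646984690485, 'cx': 253.1149972356837, 'cy': 191.1218274753549, 'mount': array([[ 4.09508903e-06, -9.64123676e-01, -2.65453457e-01,
         7.33410664e-02],
       [ 9.99999980e-01, -4.90189400e-05,  1.93462953e-04,
        -2.04215614e-03],
       [-1.99534460e-04, -2.65453452e-01,  9.64123656e-01,
        -1.63331214e-01],
       [ 0.00000000e+00,  0.00000000e+00,  0.00000000e+00,
         1.00000000e+00]])}
```

View pics/side0.png

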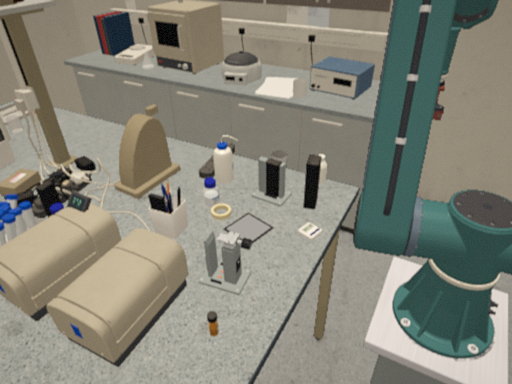

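View pics/top0.png

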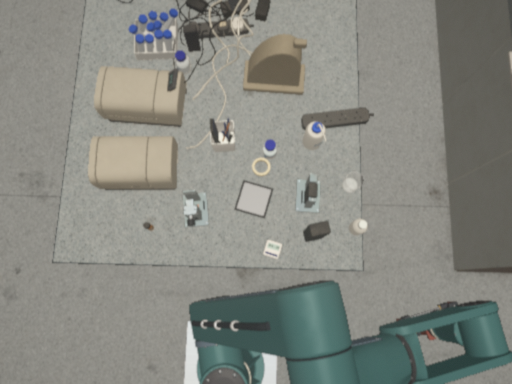

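View pics/wrist0.png

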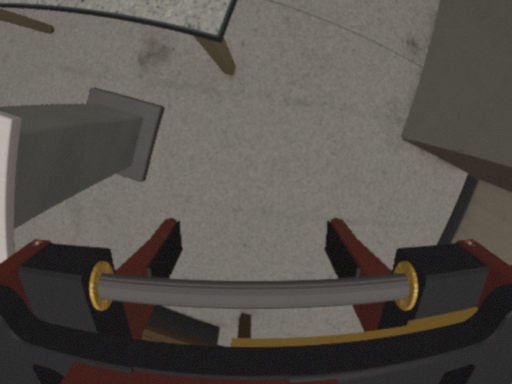

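The side view shows the charger near (270,180), the larger look-alike at (313,182), the mat at (248,228) and the bay at (225,262) with its knob at (247,243). In the top view these are at (308,193), (317,231), (254,199) and (195,209). I'll zoom in on them.

Run:
```python
import cv2
t=cv2.imread("pics/top0.png");s=cv2.imread("pics/side0.png")
cv2.imwrite("pics/topz.png",cv2.resize(t[150:270,170:380],None,fx=3.8,fy=3.8,interpolation=cv2.INTER_CUBIC))
cv2.imwrite("pics/sidez.png",cv2.resize(s[140:300,190:350],None,fx=3.7,fy=3.7,interpolation=cv2.INTER_CUBIC))
```

```text
(no output)
```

View pics/topz.png

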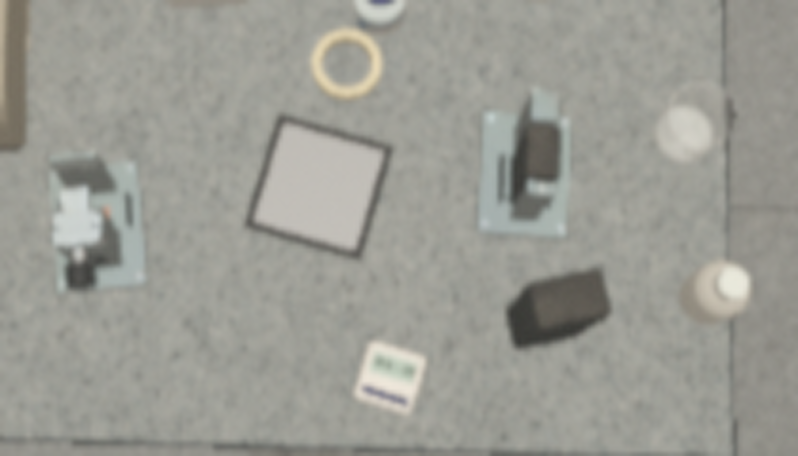

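View pics/sidez.png

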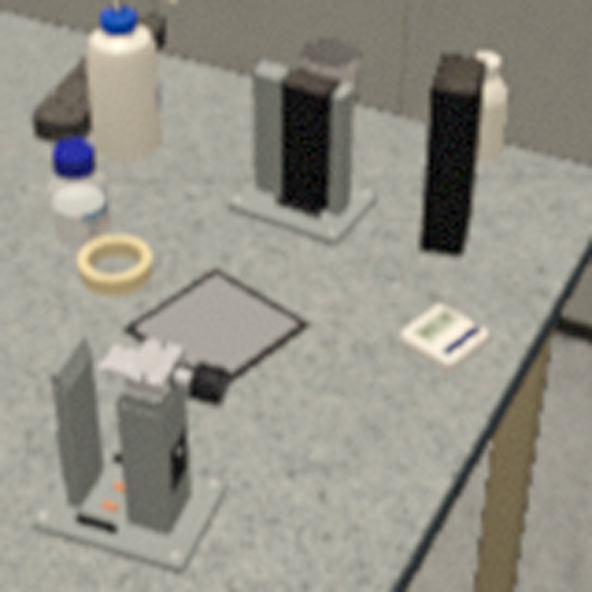

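```bash
cat > h.py <<'E'
import numpy as np,cv2
from scipy.spatial.transform import Rotation as R
def cam(c,st=None):
    f=c["img"].shape[0]/2/np.tan(np.radians(c["fovy"])/2)
    if "rvec" in c:
        Rm=cv2.Rodrigues(np.array(c["rvec"]))[0]; t=np.array(c["tvec"])
        return dict(f=f,cx=c["cx"],cy=c["cy"],R=Rm.T,o=-Rm.T@t,fish=False)
    T=np.eye(4);T[:3,:3]=R.from_rotvec(st["ee_rot"]).as_matrix();T[:3,3]=st["position"]
    M=T@np.array(c["mount"])
    return dict(f=f,cx=c["cx"],cy=c["cy"],R=M[:3,:3],o=M[:3,3],fish=True)
def ray(k,u,v):
    x=np.array([(u-k["cx"])/k["f"],(v-k["cy"])/k["f"]])
    if k["fish"]:
        r=np.linalg.norm(x)+1e-12; d=np.array([*(x/r*np.sin(r)),np.cos(r)])
    else: d=np.array([*x,1.]); d/=np.linalg.norm(d)
    return k["R"]@d
def onz(k,u,v,z):
    d=ray(k,u,v); return k["o"]+d*(z-k["o"][2])/d[2]
def proj(k,p):
    q=k["R"].T@(np.asarray(p)-k["o"])
    if k["fish"]:
        rr=np.linalg.norm(q[:2])+1e-12; th=np.arctan2(rr,q[2]); x=q[:2]/rr*th
    else: x=q[:2]/q[2]
    return x*k["f"]+[k["cx"],k["cy"]]
def tri(k1,p1,k2,p2):
    d1,d2=ray(k1,*p1),ray(k2,*p2)
    A=np.stack([d1,-d2],1);s=np.linalg.lstsq(A,k2["o"]-k1["o"],rcond=None)[0]
    a,b=k1["o"]+s[0]*d1,k2["o"]+s[1]*d2
    return (a+b)/2,np.linalg.norm(a-b)
E
python3 - <<'E'
from bench import arm
from h import *
kt=cam(arm.capture("top"));ks=cam(arm.capture("side"))
T=lambda u,v:(170+u/3.8-.37,150+v/3.8-.37); S=lambda u,v:(190+u/3.7-.37,140+v/3.7-.37)
np.set_printoptions(precision=4,suppress=True)
print(kt['o'],ks['o'])
for n,l,z in [("bay",[(52,155),(133,162),(143,284),(60,290)],.01),("chg",[(487,111),(569,116),(566,236),(480,232)],.01),("mat",[(281,116),(391,148),(359,255),(248,225)],.003)]:
    P=np.array([onz(kt,*T(*p),z) for p in l]);print(n,P[:,:2].tolist(),P.mean(0),[np.linalg.norm(P[i]-P[i-1]) for i in range(4)])
for n,l,z in [("bay",[(38,520),(184,570),(225,488)],.01),("chg",[(231,203),(334,241),(376,202)],.01),("mat",[(217,270),(307,324),(127,330)],.003)]:
    P=np.array([onz(ks,*S(*p),z) for p in l]);print("s",n,P[:,:2].tolist(),[np.linalg.norm(P[i]-P[i-1]) for i in range(3)])
print("knob",onz(kt,*T(80,275),.1545),onz(ks,*S(210,384),.1545),tri(kt,T(80,275),ks,S(210,384)))
l=[(530,123),(558,124),(557,182),(526,180)]
print("packtop",np.array([onz(kt,*T(*p),.148) for p in l]))
E
```

```text
[ 0.282  -0.0776  1.554 ] [0.1142 0.7399 0.8082]
bay [[0.6179978628627651, 0.19953996520181427], [0.6131459709064173, 0.11934276247317671], [0.4924915535976703, 0.10330339908613287], [0.48443599730631903, 0.1833538864569605]] [0.552  0.1514 0.01  ] [np.float64(0.1345390689578785), np.float64(0.08034383723132886), np.float64(0.12171585596780281), np.float64(0.08045478553492118)]
chg [[0.6745901444866036, -0.22904393223295721], [0.671729715387635, -0.31038938614482636], [0.5509688653843633, -0.3069274521598143], [0.5526165974358895, -0.22297392031171373]] [ 0.6125 -0.2673  0.01  ] [np.float64(0.12212449068412443), np.float64(0.08139573039636817), np.float64(0.12081046262815684), np.float64(0.08396970007498936)]
mat [[0.6655584983992366, -0.024626703361521875], [0.6359091521934452, -0.13476840487504527], [0.5277763714902886, -0.10550495891066314], [0.5545400899827786, 0.004098816022983051]] [ 0.5959 -0.0652  0.003 ] [np.float64(0.1146745066317403), np.float64(0.11406260624203253), np.float64(0.11202253136002278), np.float64(0.11282412910034192)]
s bay [[0.6010237934726139, 0.20118346662
[... 208 characters left out ...]
21325206398365, -0.22446174198000035], [0.5545514461773529, -0.21561862375639118], [0.5454690314168615, -0.292461624203214]] [np.float64(0.14376238549950965), np.float64(0.11791314520302161), np.float64(0.07737788427937274)]
s mat [[0.6360054019453779, -0.13258861374189312], [0.5266379128816258, -0.10270273047415601], [0.6644768712452873, -0.02075521994504481]] [np.float64(0.11540074753751223), np.float64(0.11337730673641333), np.float64(0.16035888788806818)]
knob [0.4792 0.1422 0.1545] [0.4797 0.1433 0.1545] (array([0.4797, 0.1425, 0.1537]), np.float64(0.0008302773369887614))
packtop [[ 0.6294 -0.2544  0.148 ]
 [ 0.6292 -0.2796  0.148 ]
 [ 0.5757 -0.2786  0.148 ]
 [ 0.5768 -0.2508  0.148 ]]
```

```bash
cat > go.py <<'E'
import sys
from bench import arm
from h import *
# usage: go.py x y z jawyaw_deg   prints slide, rot (units)
s=arm.state();p=s["position"];Rm=R.from_rotvec(s["ee_rot"]).as_matrix()
jy=np.degrees(np.arctan2(Rm[1,1],Rm[0,1]))
x,y,z,yaw=map(float,sys.argv[1:5])
if len(sys.argv)<=5: d=(yaw-jy+90)%180-90     # nearest equivalent
else: d=(yaw-jy+180)%360-180
# desired straight-down frame
a=np.radians(jy+d);Y=np.array([np.cos(a),np.sin(a),0]);Z=np.array([0,0,-1.]);X=np.cross(Y,Z)
Rd=np.stack([X,Y,Z],1);rv=R.from_matrix(Rd@Rm.T).as_rotvec()/np.pi
print("t",s["t"],"pos",p.round(4),"jaw",round(jy,2),"tilt",np.degrees(np.arccos(-Rm[2,2])).round(2),"J",s["joint_positions"].round(2),"F",s["force"].round(1),"gap",round(s["finger_gap"]*88,1))
print("slide",((np.array([x,y,z])-p)/.25).round(4),"rot",rv.round(4),"deg",d)
E
python3 go.py 0.48 0.1425 0.25 96.5
```

```text
t 0.25 pos [ 0.1931 -0.5677  0.2222] jaw -71.22 tilt 0.05 J [-1.36  0.36  1.51 -0.    1.27 -0.12] F [-0.7  0.1 -0.2] gap 88.1
slide [1.1475 2.841  0.1111] rot [-0.0003 -0.     -0.0682] deg -12.282567095506465
```

Call:
{"fn": "move_arm", "kwargs": {"targets": [{"slide": [0.1, 0.2, 0.2], "rot": [0, 0, -0.02]}, {"slide": [0.2, 0.45, 0.2], "rot": [0, 0, -0.04]}, {"slide": [0.3, 0.65, 0.2], "rot": [0, 0, -0.068]}, {"slide": [0.38, 0.8, 0.2], "rot": [0, 0, -0.068]}, {"slide": [0.44, 1, 0.2], "rot": [0, 0, -0.068]}], "hand": 1}}

```text
t: 0.67
position: [0.2749, -0.3881, 0.2697]
ee_rot: [3.136, 0.177, 0.001]
force: [1.4, 0.7, 0.2]
finger_gap: 0.999
```

```bash
python3 go.py 0.48 0.1425 0.25 96.5
```

```text
t 0.6667 pos [ 0.2749 -0.3881  0.2697] jaw -83.53 tilt 0.06 J [-1.1   0.13  1.7   0.    1.31  0.36] F [1.4 0.7 0.2] gap 87.9
slide [ 0.8203  2.1223 -0.0789] rot [0.     0.0003 0.0002] deg 0.02760130353385648
```

Call:
{"fn": "move_arm", "kwargs": {"targets": [{"slide": [0.4, 1, 0], "rot": [0, 0, 0]}, {"slide": [0.4, 1, 0], "rot": [0, 0, 0]}, {"slide": [0.4, 1, 0], "rot": [0, 0, 0]}, {"slide": [0.4, 1, 0], "rot": [0, 0, 0]}, {"slide": [0.4, 1, 0], "rot": [0, 0, 0]}]}}

```text
t: 1.08
position: [0.3519, -0.194, 0.2698]
ee_rot: [3.136, 0.176, 0.002]
force: [0.7, -1.0, -0.6]
finger_gap: 1.001
```

Call:
{"fn": "move_arm", "kwargs": {"targets": [{"slide": [0.4, 1, 0], "rot": [0, 0, 0]}, {"slide": [0.4, 1, 0], "rot": [0, 0, 0]}, {"slide": [0.4, 1, 0], "rot": [0, 0, 0]}, {"slide": [0.4, 1, 0], "rot": [0, 0, 0]}, {"slide": [0.4, 1, 0], "rot": [0, 0, 0]}]}}

```text
t: 1.5
position: [0.4289, -0.0002, 0.27]
ee_rot: [3.136, 0.176, 0.003]
force: [0.4, -1.0, -1.1]
finger_gap: 1.0
```

```bash
python3 go.py 0.48 0.1425 0.25 96.5
```

```text
t 1.5 pos [ 4.289e-01 -2.000e-04  2.700e-01] jaw -83.56 tilt 0.13 J [-0.16  0.06  1.79 -0.    1.29  1.3 ] F [ 0.4 -1.  -1.1] gap 88.0
slide [ 0.2043  0.5708 -0.08  ] rot [0.0002 0.0007 0.0003] deg 0.06067620673439933
```

Call:
{"fn": "move_arm", "kwargs": {"targets": [{"slide": [0.2, 0.57, 0], "rot": [0, 0, 0]}, {"slide": [0.2, 0.57, 0], "rot": [0, 0, 0]}, {"slide": [0.2, 0.57, 0], "rot": [0, 0, 0]}, {"slide": [0.2, 0.57, 0], "rot": [0, 0, 0]}, {"slide": [0.2, 0.57, 0], "rot": [0, 0, 0]}]}}

```text
t: 1.92
position: [0.4806, 0.147, 0.27]
ee_rot: [-3.135, -0.183, -0.006]
force: [-0.6, -0.7, 0.5]
finger_gap: 1.001
```

```bash
python3 go.py 0.48 0.1425 0.2 96.5
python3 - <<'E'
from bench import arm
from h import *
import pickle
st=arm.state();c=arm.capture("wrist");cv2.imwrite("pics/w1.png",c["img"]);k=cam(c,st)
pickle.dump(k,open("k1.pkl","wb"))
a=np.radians(6.5);X=np.array([np.cos(a),np.sin(a)]);Y=np.array([-X[1],X[0]]);o=np.array([.5612,.152])
im=c["img"].copy()
for q in [(-82,0,154.5),(-93,0,154.5),(0,0,10),(-75,45,10),(51,45,10),(51,-45,10),(-75,-45,10)]:
    p=[*(o+(X*q[0]+Y*q[1])/1000),q[2]/1000];uv=proj(k,p);print(q,np.round(p,4),uv.round(1));cv2.circle(im,tuple(int(i) for i in uv.round()),3,(0,0,255),1)
cv2.imwrite("pics/w1o.png",im)
E
```

```text
t 1.9167 pos [0.4806 0.147  0.27  ] jaw -83.32 tilt 0.24 J [0.16 0.17 1.65 0.   1.31 1.61] F [-0.6 -0.7  0.5] gap 88.1
slide [-0.0022 -0.018  -0.2801] rot [-0.0006  0.0012 -0.001 ] deg -0.1789087580616524
(-82, 0, 154.5) [0.4797 0.1427 0.1545] [259.7 189.1]
(-93, 0, 154.5) [0.4688 0.1415 0.1545] [259.6 199.9]
(0, 0, 10) [0.5612 0.152  0.01  ] [258.  106.5]
(-75, 45, 10) [0.4816 0.1882 0.01  ] [226.5 158.8]
(51, 45, 10) [0.6068 0.2025 0.01  ] [226.1  71.2]
(51, -45, 10) [0.617  0.1131 0.01  ] [290.1  71.7]
(-75, -45, 10) [0.4918 0.0988 0.01  ] [288.8 159. ]
```

View pics/w1o.png

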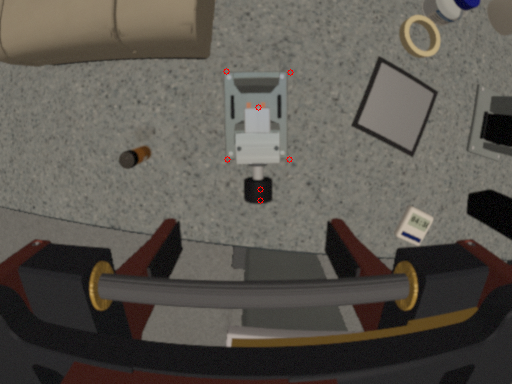

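The overlay shows my predicted points on the real parts, which sit about 1-2 px further left: base corners (224,161) and (288,161), knob head centred at (258,190). I'll measure these more finely.

Run:
```python
from h import *
import pickle
im=cv2.imread("pics/w1.png")
cv2.imwrite("pics/w1z.png",cv2.resize(im[60:215,200:320],None,fx=3.8,fy=3.8,interpolation=cv2.INTER_CUBIC))
```

```text
(no output)
```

View pics/w1z.png

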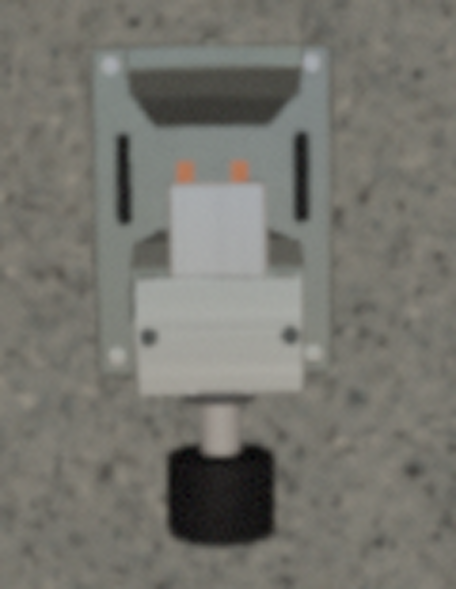

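Run:
```python
from h import *
import pickle
np.set_printoptions(precision=4,suppress=True)
k=pickle.load(open("k1.pkl","rb"))
Z=lambda u,v:(200+u/3.8-.37,60+v/3.8-.37)
P=np.array([onz(k,*Z(*p),.01) for p in [(95,48),(328,47),(326,372),(100,374)]])[:,:2]
Q=np.array([(51,45),(51,-45),(-75,-45),(-75,45)])/1000.
Pc,Qc=P.mean(0),Q.mean(0)
a=np.arctan2(*(((P-Pc)[:,::-1]*(Q-Qc)*[1,-1]).sum(),((P-Pc)*(Q-Qc)).sum()))
Rm=np.array([[np.cos(a),-np.sin(a)],[np.sin(a),np.cos(a)]])
print(P,"yaw",np.degrees(a),"origin",Pc-Rm@Qc,"res",(P-(Q-Qc)@Rm.T-Pc)*1000)
for n,p,z in [("knob",(221,495),.1545),("kfront",(221,542),.1545-.0),("gl",(135,392),.163),("gr",(303,391),.163),("slotL",(124,178),.02),("slotR",(301,176),.02),("plate tip mid",(217,183),.155)]:
    w=onz(k,*Z(*p),z)[:2];print(n,w,"bay",Rm.T@(w-(Pc-Rm@Qc))*1000)
```

```text
[[0.6051 0.2043]
 [0.6157 0.1188]
 [0.4934 0.104 ]
 [0.4825 0.1892]] yaw 7.033374129897199 origin [0.5611 0.1555] res [[-1.0748 -2.132 ]
 [-1.5406  1.6951]
 [ 1.2078  2.2981]
 [ 1.4075 -1.8612]]
knob [0.4787 0.1445] bay [-83.1325  -0.8774]
kfront [0.4662 0.143 ] bay [-95.7182  -0.8535]
gl [0.5042 0.1687] bay [-54.8385  20.0602]
gr [0.5092 0.1282] bay [-54.7989 -20.7845]
slotL [0.5571 0.1873] bay [-0.0228 31.9841]
slotR [0.5654 0.1238] bay [  0.4134 -32.0897]
plate tip mid [0.5568 0.1548] bay [-4.3518 -0.1734]
```

```bash
python3 go.py 0.479 0.1442 0.1355 97
```

```text
t 1.9667 pos [0.4794 0.1446 0.2698] jaw -83.32 tilt 0.13 J [ 0.16  0.17  1.65 -0.    1.31  1.61] F [-0.5 -0.6  0.4] gap 87.9
slide [-0.0016 -0.0014 -0.5371] rot [0.0001 0.0007 0.0018] deg 0.3226279175627269
```

Run:
```python
from bench import arm
from h import *
import pickle
st=arm.state();c=arm.capture("wrist");cv2.imwrite("pics/w2.png",c["img"]);k=cam(c,st);pickle.dump(k,open("k2.pkl","wb"))
print(st["position"],np.abs(st["qd"]).max())
im=c["img"]
cv2.imwrite("pics/w2z.png",cv2.resize(im[60:215,200:320],None,fx=3.8,fy=3.8,interpolation=cv2.INTER_CUBIC))
```

```text
[0.47940582 0.14455761 0.26978664] 0.0549514321180533
```

View pics/w2z.png

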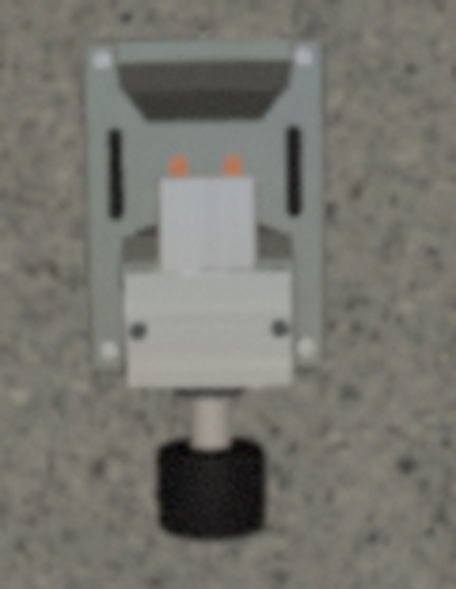

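Call:
{"fn": "move_arm", "kwargs": {"targets": [{"slide": [0, 0, -0.15], "rot": [0, 0, 0.002]}, {"slide": [0, 0, -0.3], "rot": [0, 0, 0.002]}, {"slide": [0, 0, -0.45], "rot": [0, 0, 0.002]}, {"slide": [0, 0, -0.535], "rot": [0, 0, 0.002]}, {"slide": [0, 0, -0.535], "rot": [0, 0, 0.002]}]}}

```text
t: 2.43
position: [0.4743, 0.1407, 0.1319]
ee_rot: [3.133, 0.188, -0.013]
force: [-0.1, -0.9, 0.2]
finger_gap: 0.998
```

```bash
python3 go.py 0.479 0.1442 0.1355 97;python3 - <<'E'
from bench import arm
from h import *
st=arm.state();c=arm.capture("wrist");cv2.imwrite("pics/w3.png",c["img"])
c=arm.capture("side");cv2.imwrite("pics/s3.png",cv2.resize(c["img"][180:330,170:330],None,fx=3.7,fy=3.7,interpolation=cv2.INTER_CUBIC))
E
```

```text
t 2.4333 pos [0.4743 0.1407 0.1319] jaw -83.15 tilt 0.48 J [ 0.15  0.32  1.83 -0.    0.99  1.6 ] F [-0.1 -0.9  0.2] gap 87.9
slide [0.0189 0.0141 0.0146] rot [ 0.001  -0.0025  0.0008] deg 0.1479858748452898
```

View pics/w3.png

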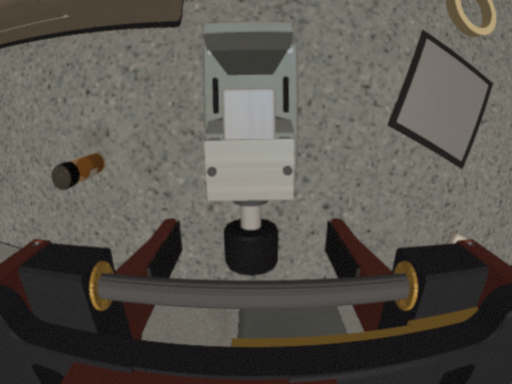

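View pics/s3.png

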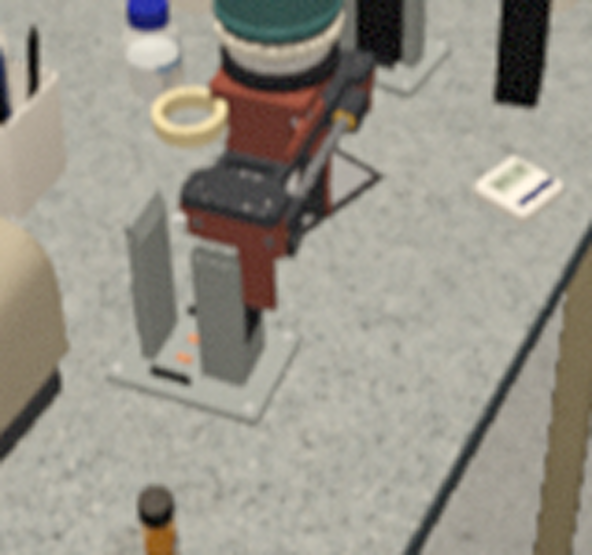

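Call:
{"fn": "move_arm", "kwargs": {"targets": [{"slide": [0.02, 0.012, 0.014], "rot": [0, 0, 0]}, {"slide": [0.02, 0.012, 0.014], "rot": [0, 0, 0]}, {"slide": [0.02, 0.012, 0.014], "rot": [0, 0, 0]}]}}

```text
t: 2.78
position: [0.4852, 0.1448, 0.1416]
ee_rot: [3.135, 0.188, 0.007]
force: [-0.8, 0.9, 0.1]
finger_gap: 0.999
```

```bash
python3 go.py 0.479 0.1442 0.1355 97
```

```text
t 2.7833 pos [0.4852 0.1448 0.1416] jaw -83.14 tilt 0.25 J [ 0.15  0.32  1.81 -0.    1.01  1.61] F [-0.8  0.9  0.1] gap 87.9
slide [-0.025  -0.0025 -0.0245] rot [0.0004 0.0014 0.0008] deg 0.14374756094753138
```

```bash
for i in 1 2 3 4; do python3 - <<'E'
from bench import arm
arm.capture("side"); s=arm.state(); print(s["t"],s["position"].round(4),s["ee_rot"].round(3))
E
done
```

```text
2.8333 [0.4846 0.1448 0.1412] [3.134 0.188 0.005]
2.8833 [0.4841 0.1448 0.1408] [3.134e+00 1.880e-01 3.000e-03]
2.9333 [0.4836 0.1448 0.1404] [3.134e+00 1.880e-01 2.000e-03]
2.9833 [0.4834 0.1448 0.1401] [3.134e+00 1.880e-01 1.000e-03]
```

Call:
{"fn": "move_arm", "kwargs": {"targets": [{"slide": [-0.016, -0.002, -0.018], "rot": [0, 0, 0]}, {"slide": [-0.016, -0.002, -0.018], "rot": [0, 0, 0]}, {"slide": [-0.016, -0.002, -0.018], "rot": [0, 0, 0]}, {"slide": [-0.016, -0.002, -0.018], "rot": [0, 0, 0]}, {"slide": [-0.016, -0.002, -0.018], "rot": [0, 0, 0]}]}}

```text
t: 3.4
position: [0.4793, 0.1443, 0.1356]
ee_rot: [3.134, 0.188, 0.001]
force: [0.5, 0.4, -0.1]
finger_gap: 0.999
```

```bash
for i in 1 2 3 ; do python3 - <<'E'
from bench import arm
arm.capture("side"); s=arm.state(); print(s["t"],s["position"].round(4),s["ee_rot"].round(3))
E
done
```

```text
3.45 [0.4794 0.1443 0.1356] [3.134e+00 1.880e-01 1.000e-03]
3.5 [0.4794 0.1443 0.1356] [3.134e+00 1.880e-01 1.000e-03]
3.55 [0.4795 0.1443 0.1357] [3.134e+00 1.880e-01 1.000e-03]
```

Settled on target. I'll close on the knob.

Call:
{"fn": "move_arm", "kwargs": {"targets": [{"slide": [0, 0, 0], "rot": [0, 0, 0]}, {"slide": [0, 0, 0], "rot": [0, 0, 0]}, {"slide": [0, 0, 0], "rot": [0, 0, 0]}, {"slide": [0, 0, 0], "rot": [0, 0, 0]}, {"slide": [0, 0, 0], "rot": [0, 0, 0]}], "hand": -1, "force": 35}}

```text
t: 3.97
position: [0.4795, 0.1443, 0.1357]
ee_rot: [3.134, 0.188, 0.001]
force: [0.7, 0.6, -0.5]
finger_gap: 0.661
```

Call:
{"fn": "move_arm", "kwargs": {"targets": [{"slide": [0, 0, 0], "rot": [0, 0, 0]}, {"slide": [0, 0, 0], "rot": [0, 0, 0]}, {"slide": [0, 0, 0], "rot": [0, 0, 0]}]}}

```text
t: 4.22
position: [0.4795, 0.1443, 0.1357]
ee_rot: [3.134, 0.188, 0.001]
force: [0.3, -0.3, -0.1]
finger_gap: 0.434
```

```bash
python3 go.py 0.479 0.1442 0.1355 97
```

```text
t 4.2167 pos [0.4795 0.1443 0.1357] jaw -83.12 tilt 0.11 J [ 0.16  0.32  1.82 -0.    1.    1.61] F [ 0.3 -0.3 -0.1] gap 38.2
slide [-0.002  -0.0003 -0.0006] rot [0.0005 0.0003 0.0007] deg 0.12216570574486241
```

Call:
{"fn": "move_arm", "kwargs": {"targets": [{"slide": [0, 0, 0], "rot": [0, 0, 0]}, {"slide": [0, 0, 0], "rot": [0, 0, 0]}, {"slide": [0, 0, 0], "rot": [0, 0, 0]}, {"slide": [0, 0, 0], "rot": [0, 0, 0]}]}}

```text
t: 4.55
position: [0.4797, 0.1426, 0.1356]
ee_rot: [3.131, 0.19, 0.001]
force: [2.0, -7.6, 1.0]
finger_gap: 0.309
```

Call:
{"fn": "move_arm", "kwargs": {"targets": [{"slide": [-0.02, -0.0025, 0], "rot": [0, 0, 0]}, {"slide": [-0.04, -0.005, 0], "rot": [0, 0, 0]}, {"slide": [-0.06, -0.0075, 0], "rot": [0, 0, 0]}, {"slide": [-0.08, -0.01, 0], "rot": [0, 0, 0]}, {"slide": [-0.09, -0.011, 0], "rot": [0, 0, 0]}]}}

```text
t: 4.97
position: [0.4557, 0.1393, 0.1356]
ee_rot: [3.13, 0.191, -0.001]
force: [3.4, -3.2, -7.1]
finger_gap: 0.31
```

```bash
python3 go.py 0.4557 0.1413 0.1355 97
```

```text
t 4.9667 pos [0.4557 0.1393 0.1356] jaw -83.03 tilt 0.33 J [ 0.16  0.29  1.87 -0.01  0.98  1.61] F [ 3.4 -3.2 -7.1] gap 27.3
slide [ 0.      0.008  -0.0005] rot [ 0.0018 -0.0001  0.0001] deg 0.026501528159656118
```

Call:
{"fn": "move_arm", "kwargs": {"targets": [{"slide": [-0.006, -0.001, 0], "rot": [0, 0, 0]}, {"slide": [-0.008, -0.001, 0], "rot": [0, 0, 0]}, {"slide": [-0.008, -0.001, 0], "rot": [0, 0, 0]}, {"slide": [-0.008, -0.001, 0], "rot": [0, 0, 0]}]}}

```text
t: 5.3
position: [0.4557, 0.1393, 0.1357]
ee_rot: [3.13, 0.191, 0.005]
force: [6.0, -0.1, -8.5]
finger_gap: 0.313
```

```bash
python3 go.py 0.4557 0.1413 0.1355 97;python3 - <<'E'
from bench import arm
from h import *
import pickle
st=arm.state();c=arm.capture("wrist");cv2.imwrite("pics/w4.png",c["img"]);pickle.dump(cam(c,st),open("k4.pkl","wb"))
E
```

```text
t 5.3 pos [0.4557 0.1393 0.1357] jaw -83.02 tilt 0.36 J [ 0.16  0.29  1.88 -0.01  0.98  1.61] F [ 6.  -0.1 -8.5] gap 27.5
slide [-0.0002  0.0082 -0.0006] rot [0.0017 0.0012 0.0001] deg 0.024171368361862733
```

View pics/w4.png

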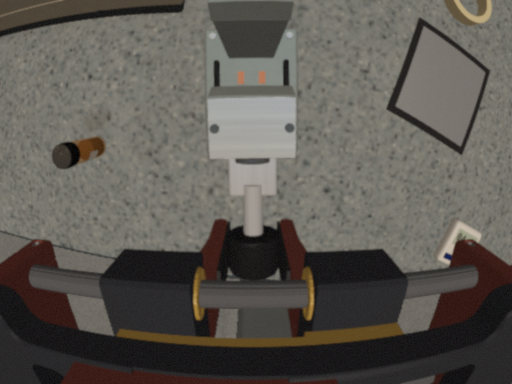

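The wrist view shows the latch plate drawn back behind the guides, floor contacts visible at (240,77) and (262,77), and the knob gripped at (253,250). The tool stopped after 24 mm of travel with about 6 N resisting, so the knob is at its end stop. I'll release it.

Call:
{"fn": "move_arm", "kwargs": {"targets": [{"slide": [0, 0, 0], "rot": [0, 0, 0]}, {"slide": [0, 0, 0], "rot": [0, 0, 0]}, {"slide": [0, 0, 0], "rot": [0, 0, 0]}, {"slide": [0, 0, 0], "rot": [0, 0, 0]}, {"slide": [0, 0, 0], "rot": [0, 0, 0]}], "hand": 1}}

```text
t: 5.77
position: [0.4554, 0.1393, 0.1357]
ee_rot: [3.13, 0.191, 0.004]
force: [0.5, 0.7, -0.7]
finger_gap: 0.652
```

Call:
{"fn": "move_arm", "kwargs": {"targets": [{"slide": [0, 0, 0.1], "rot": [0, 0, 0]}, {"slide": [0, 0, 0.25], "rot": [0, 0, 0]}, {"slide": [0, -0.1, 0.4], "rot": [0, 0, 0]}, {"slide": [0, -0.3, 0.5], "rot": [0, 0, 0]}, {"slide": [0, -0.5, 0.5], "rot": [0, 0, 0]}]}}

```text
t: 6.18
position: [0.4576, 0.0381, 0.2619]
ee_rot: [3.13, 0.196, 0.016]
force: [1.7, -0.0, -0.1]
finger_gap: 0.992
```

```bash
python3 go.py 0.6025 -0.2665 0.26 87
python3 - <<'E'
from bench import arm
from h import *
c=arm.capture("side");cv2.imwrite("pics/s5.png",cv2.resize(c["img"][140:300,190:350],None,fx=3.7,fy=3.7,interpolation=cv2.INTER_CUBIC))
E
```

```text
t 6.1833 pos [0.4576 0.0381 0.2619] jaw -82.83 tilt 0.67 J [-0.06  0.11  1.75 -0.    1.27  1.38] F [ 1.7 -0.  -0.1] gap 87.3
slide [ 0.5796 -1.2185 -0.0075] rot [ 0.0019  0.0032 -0.0565] deg -10.1652465728896
```

View pics/s5.png

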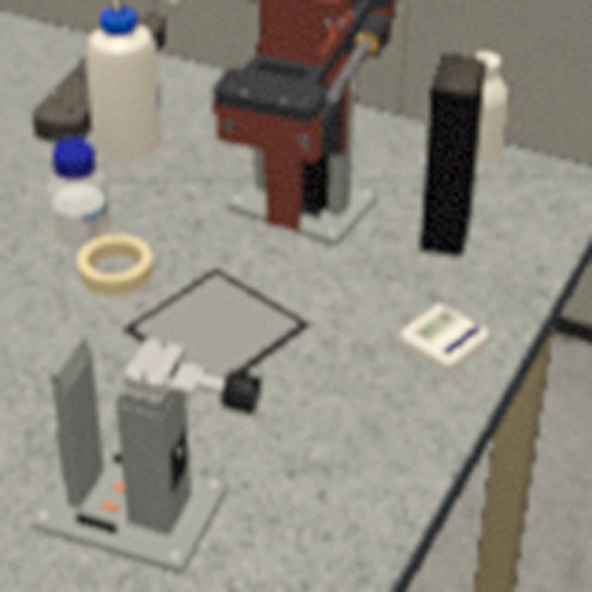

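Call:
{"fn": "move_arm", "kwargs": {"targets": [{"slide": [0.4, -0.84, 0], "rot": [0, 0, -0.056]}, {"slide": [0.4, -0.84, 0], "rot": [0, 0, -0.056]}, {"slide": [0.4, -0.84, 0], "rot": [0, 0, -0.056]}, {"slide": [0.4, -0.84, 0], "rot": [0, 0, -0.056]}, {"slide": [0.4, -0.84, 0], "rot": [0, 0, -0.056]}]}}

```text
t: 6.65
position: [0.5438, -0.1522, 0.2606]
ee_rot: [3.128, -0.087, 0.011]
force: [0.2, 1.0, -0.3]
finger_gap: 0.996
```

```bash
python3 go.py 0.6025 -0.2665 0.26 87
```

```text
t 6.65 pos [ 0.5438 -0.1522  0.2606] jaw -93.19 tilt 0.8 J [-0.39  0.27  1.54 -0.01  1.32  1.24] F [ 0.2  1.  -0.3] gap 87.6
slide [ 0.2347 -0.4574 -0.0023] rot [0.0039 0.0022 0.0011] deg 0.19264744804570455
```

Call:
{"fn": "move_arm", "kwargs": {"targets": [{"slide": [0.16, -0.3, 0.04], "rot": [0.004, 0.002, 0]}, {"slide": [0.23, -0.457, 0.04], "rot": [0.004, 0.002, 0]}, {"slide": [0.23, -0.457, 0.04], "rot": [0.004, 0.002, 0]}, {"slide": [0.23, -0.457, 0.04], "rot": [0.004, 0.002, 0]}, {"slide": [0.23, -0.457, 0.04], "rot": [0.004, 0.002, 0]}]}}

```text
t: 7.07
position: [0.6018, -0.2687, 0.2695]
ee_rot: [-3.14, 0.092, 0.0]
force: [-1.8, 1.1, -0.2]
finger_gap: 0.996
```

```bash
python3 - <<'E'
from bench import arm
from h import *
import pickle
arm.capture("side");arm.capture("side")
st=arm.state();c=arm.capture("wrist");cv2.imwrite("pics/w6.png",c["img"]);pickle.dump(cam(c,st),open("k6.pkl","wb"));print(st["position"],np.abs(st["qd"]).max())
E
python3 go.py 0.6025 -0.2665 0.26 87
```

```text
[ 0.60053067 -0.26536773  0.26973477] 0.02059358225638158
t 7.2167 pos [ 0.6004 -0.2647  0.27  ] jaw -93.16 tilt 0.12 J [-0.52  0.41  1.32  0.    1.42  1.1 ] F [ 0.1  1.  -0.9] gap 88.2
slide [ 0.0083 -0.0072 -0.0401] rot [-0.0006 -0.0003  0.0009] deg 0.15508905772804837
```

View pics/w6.png

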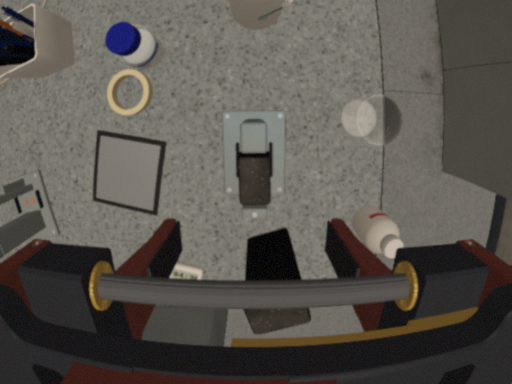

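Run:
```python
from h import *
im=cv2.imread("pics/w6.png")
cv2.imwrite("pics/w6z.png",cv2.resize(im[100:250,190:320],None,fx=3.9,fy=3.9,interpolation=cv2.INTER_CUBIC))
```

```text
(no output)
```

View pics/w6z.png

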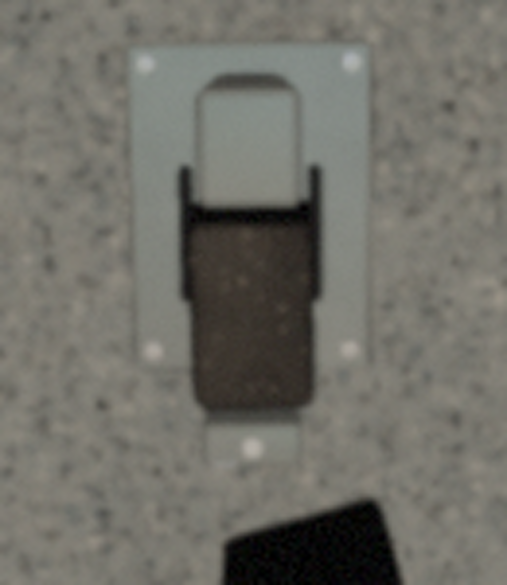

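Run:
```python
from h import *
import pickle
np.set_printoptions(precision=4,suppress=True)
k=pickle.load(open("k6.pkl","rb"))
Z=lambda u,v:(190+u/3.9-.37,100+v/3.9-.37)
P=np.array([onz(k,*Z(*p),.148) for p in [(190,220),(314,219),(313,409),(194,412)]])[:,:2]
print(P,P.mean(0)); 
for i in range(4):
    d=P[i]-P[i-1];print(np.linalg.norm(d)*1000,np.degrees(np.arctan2(d[1],d[0])))
B=np.array([onz(k,*Z(*p),.01) for p in [(132,44),(369,42),(368,369),(138,371)]])[:,:2]
print(B,B.mean(0))
for i in range(4):
    d=B[i]-B[i-1];print(np.linalg.norm(d)*1000,np.degrees(np.arctan2(d[1],d[0])))
for z in (0,.16):print("look",z,[onz(k,*p,z)[:2] for p in [(248,238),(286,229),(310,315),(256,333)]])
```

```text
[[ 0.6305 -0.2503]
 [ 0.6291 -0.2811]
 [ 0.5796 -0.2787]
 [ 0.5805 -0.248 ]] [ 0.605  -0.2645]
50.06463337790439 -2.719361356861291
30.785593365130865 -92.70714621685971
49.50357566100382 177.28948482628
30.79846690280832 88.33667058510134
[[ 0.6759 -0.2251]
 [ 0.6719 -0.3107]
 [ 0.5491 -0.3058]
 [ 0.5532 -0.2182]] [ 0.6125 -0.2649]
122.96775169508928 -3.189986360851269
85.69091061535913 -92.69455412184861
122.91577257033047 177.7096374121384
87.62130347754925 87.3384290583123
look 0 [array([ 0.4767, -0.2476]), array([ 0.4888, -0.3085]), array([ 0.3096, -0.3521]), array([ 0.2726, -0.2498])]
look 0.16 [array([ 0.5494, -0.255 ]), array([ 0.5569, -0.2934]), array([ 0.444 , -0.3209]), array([ 0.4206, -0.2564])]
```

```bash
python3 go.py 0.6045 -0.266 0.098 87.3
```

```text
t 7.2167 pos [ 0.6004 -0.2647  0.27  ] jaw -93.16 tilt 0.12 J [-0.52  0.41  1.32  0.    1.42  1.1 ] F [ 0.1  1.  -0.9] gap 88.2
slide [ 0.0163 -0.0052 -0.6881] rot [-0.0006 -0.0003  0.0025] deg 0.45508905772805974
```

Call:
{"fn": "move_arm", "kwargs": {"targets": [{"slide": [0.016, -0.005, -0.1], "rot": [0, 0, 0.0025]}, {"slide": [0.016, -0.005, -0.2], "rot": [0, 0, 0.0025]}, {"slide": [0.016, -0.005, -0.3], "rot": [0, 0, 0.0025]}, {"slide": [0.016, -0.005, -0.35], "rot": [0, 0, 0.0025]}, {"slide": [0.016, -0.005, -0.35], "rot": [0, 0, 0.0025]}]}}

```text
t: 7.63
position: [0.6018, -0.2631, 0.1795]
ee_rot: [-3.136, 0.072, 0.011]
force: [-1.2, 0.7, -0.0]
finger_gap: 1.002
```

```bash
python3 - <<'E'
from bench import arm
from h import *
import pickle
arm.capture("side")
st=arm.state();c=arm.capture("wrist");cv2.imwrite("pics/w7.png",c["img"])
E
python3 go.py 0.6045 -0.266 0.098 87.3
```

```text
t 7.7333 pos [ 0.6043 -0.265   0.1831] jaw -92.65 tilt 0.14 J [-0.52  0.48  1.42  0.    1.25  1.1 ] F [ 0.4 -0.  -0.1] gap 87.7
slide [ 0.0007 -0.0039 -0.3404] rot [-0.0007 -0.0004 -0.0003] deg -0.04663737431479831
```

View pics/w7.png

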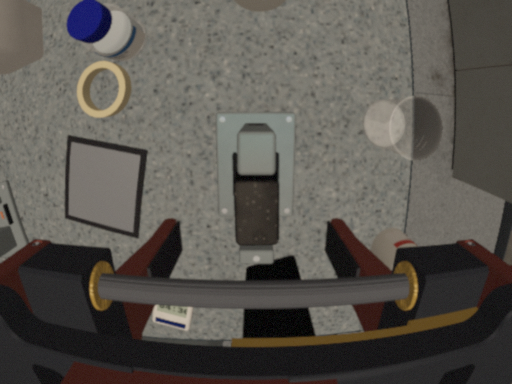

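Pack top is centred at (257,212), between the fingers. I'll descend.

Call:
{"fn": "move_arm", "kwargs": {"targets": [{"slide": [0, -0.004, -0.1], "rot": [0, 0, 0]}, {"slide": [0, -0.004, -0.2], "rot": [0, 0, 0]}, {"slide": [0, -0.004, -0.29], "rot": [0, 0, 0]}, {"slide": [0, -0.004, -0.34], "rot": [0, 0, 0]}, {"slide": [0, -0.004, -0.34], "rot": [0, 0, 0]}]}}

```text
t: 8.15
position: [0.6034, -0.2653, 0.0968]
ee_rot: [-3.137, 0.072, 0.006]
force: [-0.5, 0.4, -0.1]
finger_gap: 0.997
```

Call:
{"fn": "move_arm", "kwargs": {"targets": [{"slide": [0.006, 0, 0.006], "rot": [0, 0, 0]}, {"slide": [0.006, 0, 0.006], "rot": [0, 0, 0]}, {"slide": [0.006, 0, 0.006], "rot": [0, 0, 0]}]}}

```text
t: 8.4
position: [0.6064, -0.2659, 0.1003]
ee_rot: [-3.139, 0.072, 0.001]
force: [0.3, 0.8, 0.7]
finger_gap: 0.999
```

```bash
python3 go.py 0.6045 -0.266 0.098 87.3
```

```text
t 8.4 pos [ 0.6064 -0.2659  0.1003] jaw -92.63 tilt 0.11 J [-0.52  0.57  1.49  0.    1.09  1.1 ] F [0.3 0.8 0.7] gap 87.9
slide [-0.0074 -0.0002 -0.0093] rot [-0.0006 -0.0002 -0.0004] deg -0.06571065120812136
```

Call:
{"fn": "move_arm", "kwargs": {"targets": [{"slide": [-0.007, 0, -0.008], "rot": [0, 0, 0]}, {"slide": [-0.007, 0, -0.008], "rot": [0, 0, 0]}, {"slide": [-0.007, 0, -0.008], "rot": [0, 0, 0]}, {"slide": [-0.007, 0, -0.008], "rot": [0, 0, 0]}, {"slide": [-0.007, 0, -0.008], "rot": [0, 0, 0]}], "hand": -1, "force": 30}}

```text
t: 8.82
position: [0.6046, -0.266, 0.0985]
ee_rot: [-3.139, 0.072, 0.001]
force: [-0.3, -0.4, -0.2]
finger_gap: 0.658
```

Call:
{"fn": "move_arm", "kwargs": {"targets": [{"slide": [0, 0, 0], "rot": [0, 0, 0]}, {"slide": [0, 0, 0], "rot": [0, 0, 0]}, {"slide": [0, 0, 0], "rot": [0, 0, 0]}, {"slide": [0, 0, 0], "rot": [0, 0, 0]}, {"slide": [0, 0, 0], "rot": [0, 0, 0]}]}}

```text
t: 9.23
position: [0.6046, -0.266, 0.0984]
ee_rot: [-3.139, 0.072, 0.001]
force: [0.2, 0.2, 0.1]
finger_gap: 0.364
```

```bash
python3 go.py 0.6045 -0.266 0.098 87.3
```

```text
t 9.2333 pos [ 0.6046 -0.266   0.0984] jaw -92.64 tilt 0.11 J [-0.52  0.57  1.49  0.    1.08  1.1 ] F [0.2 0.2 0.1] gap 32.0
slide [-0.0003 -0.0001 -0.0015] rot [-0.0006 -0.0002 -0.0004] deg -0.06375559999491998
```

Call:
{"fn": "move_arm", "kwargs": {"targets": [{"slide": [0, 0, 0], "rot": [0, 0, 0]}, {"slide": [0, 0, 0], "rot": [0, 0, 0]}, {"slide": [0, 0, 0.02], "rot": [0, 0, 0]}, {"slide": [0, 0, 0.05], "rot": [0, 0, 0]}, {"slide": [0, 0, 0.1], "rot": [0, 0, 0]}]}}

```text
t: 9.65
position: [0.6035, -0.2654, 0.1228]
ee_rot: [-3.138, 0.072, 0.005]
force: [-0.3, 0.8, -3.5]
finger_gap: 0.364
```

```bash
python3 go.py 0.6045 -0.266 0.098 87.3
```

```text
t 9.65 pos [ 0.6035 -0.2654  0.1228] jaw -92.64 tilt 0.26 J [-0.52  0.54  1.47  0.    1.13  1.1 ] F [-0.3  0.8 -3.5] gap 32.0
slide [ 0.0038 -0.0024 -0.0993] rot [-0.001  -0.001  -0.0003] deg -0.06057590714772232
```

Call:
{"fn": "move_arm", "kwargs": {"targets": [{"slide": [0, 0, 0.13], "rot": [0, 0, 0]}, {"slide": [0, 0, 0.26], "rot": [0, 0, 0]}, {"slide": [0, 0, 0.39], "rot": [0, 0, 0]}, {"slide": [0, 0, 0.52], "rot": [0, 0, 0]}, {"slide": [0, 0, 0.65], "rot": [0, 0, 0]}]}}

```text
t: 10.07
position: [0.6032, -0.2652, 0.2883]
ee_rot: [-3.138, 0.072, 0.004]
force: [0.8, -0.3, -2.5]
finger_gap: 0.364
```

```bash
python3 go.py 0.596 -0.0665 0.285 6 f;python3 - <<'E'
from bench import arm
from h import *
c=arm.capture("side");cv2.imwrite("pics/s8.png",cv2.resize(c["img"][60:300,190:350],None,fx=2.5,fy=2.5,interpolation=cv2.INTER_CUBIC))
E
```

```text
t 10.0667 pos [ 0.6032 -0.2652  0.2883] jaw -92.64 tilt 0.21 J [-0.52  0.4   1.28  0.    1.46  1.1 ] F [ 0.8 -0.3 -2.5] gap 32.1
slide [-0.029   0.7948 -0.0131] rot [-0.     -0.0013  0.548 ] deg 98.63534792685056
```

View pics/s8.png

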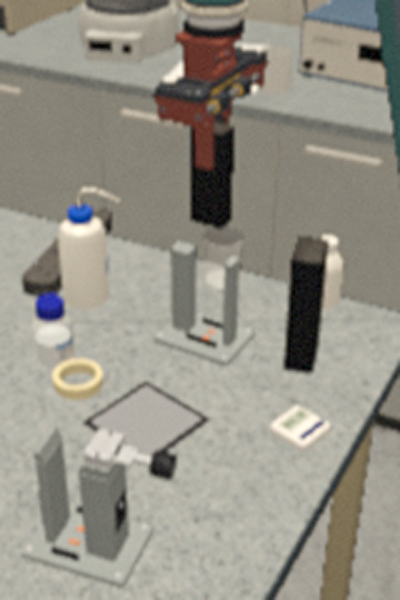

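The pack is clear of the charger, upright in the gripper, and the knob is still out. I'll carry it to the mat and turn it about 100°.

Call:
{"fn": "move_arm", "kwargs": {"targets": [{"slide": [-0.005, 0.1, 0], "rot": [0, 0, 0.03]}, {"slide": [-0.01, 0.25, 0], "rot": [0, 0, 0.07]}, {"slide": [-0.02, 0.4, 0], "rot": [0, 0, 0.11]}, {"slide": [-0.03, 0.55, 0], "rot": [0, 0, 0.15]}, {"slide": [-0.03, 0.7, 0], "rot": [0, 0, 0.19]}]}}

```text
t: 10.53
position: [0.598, -0.0904, 0.2969]
ee_rot: [3.021, 0.859, 0.014]
force: [0.8, 0.4, -2.4]
finger_gap: 0.361
```

```bash
python3 go.py 0.596 -0.0660 0.285 7 f
```

```text
t 10.5333 pos [ 0.598  -0.0904  0.2969] jaw -58.27 tilt 0.49 J [-0.27  0.31  1.4   0.    1.42  0.75] F [ 0.8  0.4 -2.4] gap 31.8
slide [-0.0081  0.0976 -0.0478] rot [-0.002   0.0021  0.3626] deg 65.27287425194487
```

Call:
{"fn": "move_arm", "kwargs": {"targets": [{"slide": [-0.008, 0.05, -0.02], "rot": [0, 0, 0.035]}, {"slide": [-0.008, 0.09, -0.05], "rot": [0, 0, 0.07]}, {"slide": [-0.008, 0.09, -0.1], "rot": [0, 0, 0.11]}, {"slide": [-0.008, 0.09, -0.15], "rot": [0, 0, 0.15]}, {"slide": [-0.008, 0.09, -0.2], "rot": [0, 0, 0.19]}]}}

```text
t: 10.95
position: [0.596, -0.0674, 0.2474]
ee_rot: [-2.631, -1.716, -0.015]
force: [-0.8, -0.1, -2.7]
finger_gap: 0.363
```

```bash
python3 go.py 0.596 -0.0660 0.15 7 f
```

```text
t 10.95 pos [ 0.596  -0.0674  0.2474] jaw -23.78 tilt 0.54 J [-0.23  0.33  1.48  0.01  1.32  0.18] F [-0.8 -0.1 -2.7] gap 31.9
slide [-1.000e-04  5.500e-03 -3.897e-01] rot [-0.0025  0.0018  0.171 ] deg 30.77894985802891
```

Call:
{"fn": "move_arm", "kwargs": {"targets": [{"slide": [0, 0.006, -0.06], "rot": [-0.002, 0.002, 0.035]}, {"slide": [0, 0.006, -0.14], "rot": [-0.002, 0.002, 0.07]}, {"slide": [0, 0.006, -0.22], "rot": [-0.002, 0.002, 0.11]}, {"slide": [0, 0.006, -0.3], "rot": [-0.002, 0.002, 0.15]}, {"slide": [0, 0.006, -0.36], "rot": [-0.002, 0.002, 0.171]}]}}

```text
t: 11.37
position: [0.5955, -0.0657, 0.1566]
ee_rot: [-2.073, -2.358, 0.0]
force: [-0.7, -0.9, -2.6]
finger_gap: 0.365
```

Call:
{"fn": "move_arm", "kwargs": {"targets": [{"slide": [0, 0, 0], "rot": [0, 0, 0]}, {"slide": [0, 0, 0], "rot": [0, 0, 0]}, {"slide": [0, 0, 0], "rot": [0, 0, 0]}]}}

```text
t: 11.62
position: [0.5962, -0.0658, 0.1579]
ee_rot: [-2.076, -2.357, -0.001]
force: [0.2, 0.9, -2.5]
finger_gap: 0.363
```

```bash
python3 go.py 0.596 -0.0660 0.094 7 f;python3 - <<'E'
from bench import arm
from h import *
c=arm.capture("side");cv2.imwrite("pics/s9.png",cv2.resize(c["img"][120:280,170:330],None,fx=3.7,fy=3.7,interpolation=cv2.INTER_CUBIC))
E
```

```text
t 11.6167 pos [ 0.5962 -0.0658  0.1579] jaw 7.25 tilt 0.05 J [-0.23  0.42  1.58  0.    1.14 -0.35] F [ 0.2  0.9 -2.5] gap 31.9
slide [-0.0008 -0.0006 -0.2554] rot [-0.0003  0.     -0.0014] deg -0.25422541571381885
```

View pics/s9.png

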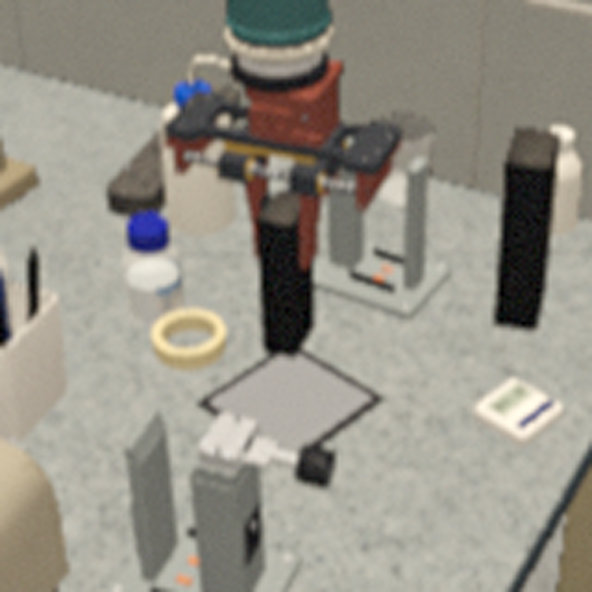

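Call:
{"fn": "move_arm", "kwargs": {"targets": [{"slide": [0, 0, -0.06], "rot": [0, 0, 0]}, {"slide": [0, 0, -0.12], "rot": [0, 0, 0]}, {"slide": [0, 0, -0.18], "rot": [0, 0, 0]}, {"slide": [0, 0, -0.22], "rot": [0, 0, 0]}, {"slide": [0, 0, -0.235], "rot": [0, 0, 0]}]}}

```text
t: 12.08
position: [0.5963, -0.0659, 0.099]
ee_rot: [-2.077, -2.357, -0.001]
force: [-0.2, 0.3, -2.6]
finger_gap: 0.361
```

Call:
{"fn": "move_arm", "kwargs": {"targets": [{"slide": [0, 0, 0], "rot": [0, 0, 0]}, {"slide": [0, 0, 0], "rot": [0, 0, 0]}, {"slide": [0, 0, 0], "rot": [0, 0, 0]}]}}

```text
t: 12.33
position: [0.5971, -0.0661, 0.0999]
ee_rot: [2.077, 2.356, 0.003]
force: [0.3, 0.2, -2.1]
finger_gap: 0.36
```

```bash
python3 go.py 0.596 -0.0660 0.0914 7 f
```

```text
t 12.3333 pos [ 0.5971 -0.0661  0.0999] jaw 7.21 tilt 0.11 J [-0.23  0.49  1.64  0.    1.01 -0.35] F [ 0.3  0.2 -2.1] gap 31.7
slide [-0.0045  0.0003 -0.0341] rot [-0.0001  0.0006 -0.0012] deg -0.21081371972354646
```

Call:
{"fn": "move_arm", "kwargs": {"targets": [{"slide": [-0.002, 0, -0.012], "rot": [0, 0, 0]}, {"slide": [-0.003, 0, -0.024], "rot": [0, 0, 0]}, {"slide": [-0.004, 0, -0.032], "rot": [0, 0, 0]}, {"slide": [-0.004, 0, -0.036], "rot": [0, 0, 0]}, {"slide": [-0.004, 0, -0.036], "rot": [0, 0, 0]}]}}

```text
t: 12.75
position: [0.5961, -0.0661, 0.0915]
ee_rot: [2.077, 2.356, 0.003]
force: [-1.7, 0.9, 4.3]
finger_gap: 0.358
```

```bash
python3 go.py 0.596 -0.0660 0.0914 7 f; sleep 0
python3 - <<'E'
from bench import arm
for i in range(3): arm.capture("side")
s=arm.state();print(s["position"],s["force"])
E
```

```text
t 12.75 pos [ 0.5961 -0.0661  0.0915] jaw 7.21 tilt 0.12 J [-0.23  0.5   1.65  0.    0.99 -0.35] F [-1.7  0.9  4.3] gap 31.5
slide [-0.0005  0.0003 -0.0004] rot [-0.0001  0.0006 -0.0012] deg -0.20915478398464415
[ 0.59615408 -0.06606553  0.09149105] [-1.992452    1.24508879  6.00587167]
```

Contact with the mat: about 6 N upward at z = 0.0915, where I expected it. Next I release and look.

Call:
{"fn": "move_arm", "kwargs": {"targets": [{"slide": [0, 0, 0], "rot": [0, 0, 0]}, {"slide": [0, 0, 0], "rot": [0, 0, 0]}, {"slide": [0, 0, 0], "rot": [0, 0, 0]}, {"slide": [0, 0, 0], "rot": [0, 0, 0]}, {"slide": [0, 0, 0], "rot": [0, 0, 0]}], "hand": 1}}

```text
t: 13.32
position: [0.5962, -0.0661, 0.0913]
ee_rot: [2.076, 2.356, 0.003]
force: [0.4, 0.2, 0.4]
finger_gap: 0.701
```

```bash
python3 go.py 0.596 -0.0660 0.0914 7 f;python3 - <<'E'
from bench import arm
from h import *
import pickle
c=arm.capture("side");cv2.imwrite("pics/s10.png",cv2.resize(c["img"][120:280,170:330],None,fx=3.7,fy=3.7,interpolation=cv2.INTER_CUBIC))
st=arm.state();c=arm.capture("wrist");cv2.imwrite("pics/w10.png",c["img"]);pickle.dump(cam(c,st),open("k10.pkl","wb"))
E
```

```text
t 13.3167 pos [ 0.5962 -0.0661  0.0913] jaw 7.21 tilt 0.12 J [-0.23  0.5   1.65  0.    0.99 -0.35] F [0.4 0.2 0.4] gap 61.7
slide [-0.0007  0.0003  0.0002] rot [-0.0001  0.0007 -0.0012] deg -0.21259615037598678
```

View pics/s10.png

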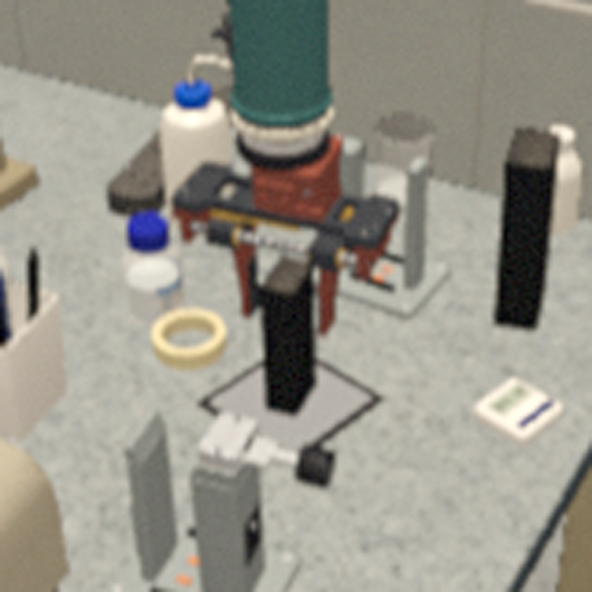

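View pics/w10.png

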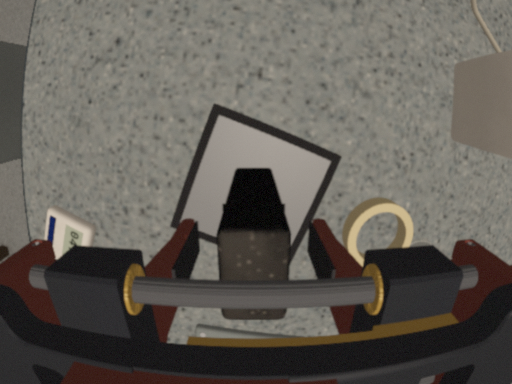

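Pack stands upright near the mat's centre (side view base at (290,405)) with the fingers clear. I'll rise, turn back 90° and take it by its other sides.

Call:
{"fn": "move_arm", "kwargs": {"targets": [{"slide": [0, 0, 0.1], "rot": [0, 0, 0]}, {"slide": [0, 0, 0.25], "rot": [0, 0, 0]}, {"slide": [0, 0, 0.4], "rot": [0, 0, 0]}, {"slide": [0, 0, 0.4], "rot": [0, 0, -0.03]}, {"slide": [0, 0, 0.4], "rot": [0, 0, -0.07]}], "hand": 1}}

```text
t: 13.83
position: [0.5983, -0.0665, 0.1946]
ee_rot: [2.322, 2.106, 0.008]
force: [-0.3, 0.0, -0.0]
finger_gap: 0.996
```

Call:
{"fn": "move_arm", "kwargs": {"targets": [{"slide": [0, 0, 0], "rot": [0, 0, -0.035]}, {"slide": [0, 0, 0], "rot": [0, 0, -0.07]}, {"slide": [0, 0, 0], "rot": [0, 0, -0.11]}, {"slide": [0, 0, 0], "rot": [0, 0, -0.15]}, {"slide": [0, 0, 0], "rot": [0, 0, -0.19]}]}}

```text
t: 14.25
position: [0.5982, -0.0665, 0.1945]
ee_rot: [2.841, 1.324, 0.004]
force: [-0.9, 0.0, 0.4]
finger_gap: 1.002
```

```bash
python3 go.py 0.596 -0.0660 0.1914 -83 f
```

```text
t 14.25 pos [ 0.5982 -0.0665  0.1945] jaw -40.02 tilt 0.47 J [-0.22  0.38  1.55 -0.    1.21  0.48] F [-0.9  0.   0.4] gap 88.2
slide [-0.0089  0.0021 -0.0124] rot [ 0.0024  0.0011 -0.2388] deg -42.979192201815806
```

Call:
{"fn": "move_arm", "kwargs": {"targets": [{"slide": [-0.004, 0, 0], "rot": [0.002, 0.001, -0.04]}, {"slide": [-0.008, 0.002, 0], "rot": [0.002, 0.001, -0.08]}, {"slide": [-0.008, 0.002, 0], "rot": [0.002, 0.001, -0.12]}, {"slide": [-0.008, 0.002, 0], "rot": [0.002, 0.001, -0.16]}, {"slide": [-0.008, 0.002, 0], "rot": [0.002, 0.001, -0.2]}]}}

```text
t: 14.67
position: [0.5962, -0.066, 0.1944]
ee_rot: [3.116, 0.387, 0.0]
force: [0.1, 0.7, -0.1]
finger_gap: 1.001
```

```bash
python3 go.py 0.596 -0.0660 0.1914 -83 f
```

```text
t 14.6667 pos [ 0.5962 -0.066   0.1944] jaw -75.83 tilt 0.07 J [-0.22  0.38  1.55 -0.    1.21  1.1 ] F [ 0.1  0.7 -0.1] gap 88.1
slide [-0.0006  0.     -0.012 ] rot [ 0.0004  0.     -0.0398] deg -7.172929037366828
```

Call:
{"fn": "move_arm", "kwargs": {"targets": [{"slide": [0, 0, 0], "rot": [0, 0, -0.04]}, {"slide": [0, 0, 0], "rot": [0, 0, -0.04]}, {"slide": [0, 0, 0], "rot": [0, 0, -0.04]}]}}

```text
t: 14.92
position: [0.5961, -0.066, 0.1943]
ee_rot: [3.134, 0.196, -0.0]
force: [-0.1, 0.5, 0.9]
finger_gap: 1.0
```

```bash
python3 - <<'E'
from bench import arm
from h import *
import pickle
arm.capture("side")
st=arm.state();c=arm.capture("wrist");cv2.imwrite("pics/w11.png",c["img"]);pickle.dump(cam(c,st),open("k11.pkl","wb"));print(st["position"],np.abs(st["qd"]).max())
cv2.imwrite("pics/w11z.png",cv2.resize(c["img"][100:280,180:340],None,fx=3.3,fy=3.3,interpolation=cv2.INTER_CUBIC))
E
python3 go.py 0.596 -0.0660 0.1914 -83 f
```

```text
[ 0.59606404 -0.06597784  0.19433576] 0.002277603511745098
t 15.0167 pos [ 0.5961 -0.066   0.1944] jaw -82.83 tilt 0.07 J [-0.22  0.38  1.55 -0.    1.21  1.22] F [ 0.  -0.3  0.3] gap 88.2
slide [-0.0004 -0.     -0.0119] rot [ 0.0004 -0.     -0.0009] deg -0.16855709099900196
```

View pics/w11z.png

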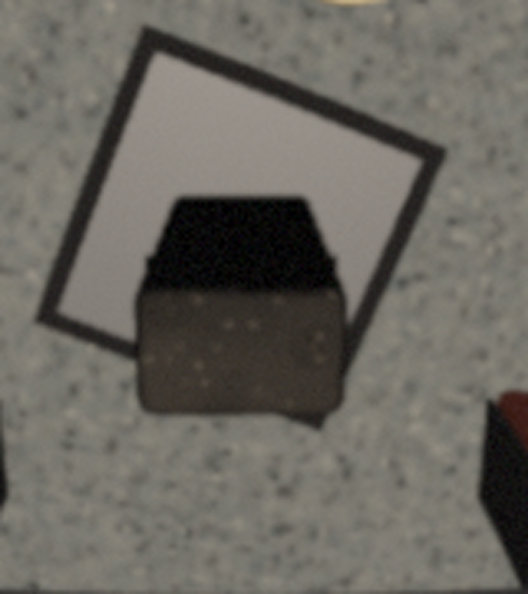

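Run:
```python
from h import *
import pickle
np.set_printoptions(precision=4,suppress=True)
k=pickle.load(open("k11.pkl","rb"))
Z=lambda u,v:(180+u/3.3-.37,100+v/3.3-.37)
P=np.array([onz(k,*Z(*p),.141) for p in [(137,290),(344,290),(343,410),(139,411)]])[:,:2]
print(P,P.mean(0))
for i in range(4):
    d=P[i]-P[i-1];print(np.linalg.norm(d)*1000,np.degrees(np.arctan2(d[1],d[0])))
```

```text
[[ 0.6087 -0.0379]
 [ 0.6147 -0.085 ]
 [ 0.5855 -0.0894]
 [ 0.5791 -0.0412]] [ 0.597  -0.0634]
29.78575519379019 6.2734648672355275
47.43176396710877 -82.82858187054657
29.534524147841893 -171.50530455301583
48.58128132194998 97.47269173963076
```

Call:
{"fn": "move_arm", "kwargs": {"targets": [{"slide": [0.002, 0, -0.1], "rot": [0, 0, 0]}, {"slide": [0.002, 0, -0.2], "rot": [0, 0, 0]}, {"slide": [0.002, 0, -0.3], "rot": [0, 0, 0]}, {"slide": [0.002, 0, -0.38], "rot": [0, 0, 0]}, {"slide": [0.002, 0, -0.4], "rot": [0, 0, 0]}]}}

```text
t: 15.43
position: [0.5941, -0.0655, 0.0911]
ee_rot: [-3.135, -0.2, 0.009]
force: [-1.1, -0.1, 0.1]
finger_gap: 1.0
```

Call:
{"fn": "move_arm", "kwargs": {"targets": [{"slide": [0, 0, 0], "rot": [0, 0, 0]}, {"slide": [0, 0, 0], "rot": [0, 0, 0]}, {"slide": [0, 0, 0], "rot": [0, 0, 0]}]}}

```text
t: 15.68
position: [0.595, -0.0657, 0.0922]
ee_rot: [3.135, 0.201, -0.006]
force: [-1.0, 0.1, 0.1]
finger_gap: 1.001
```

```bash
python3 go.py 0.5967 -0.0660 0.0915 -83 f
```

```text
t 15.6833 pos [ 0.595  -0.0657  0.0922] jaw -82.67 tilt 0.22 J [-0.22  0.5   1.64 -0.    1.    1.22] F [-1.   0.1  0.1] gap 88.1
slide [ 0.0068 -0.0013 -0.0029] rot [ 0.0001 -0.0012 -0.0019] deg -0.3342227294521649
```

Call:
{"fn": "move_arm", "kwargs": {"targets": [{"slide": [0.006, -0.001, -0.003], "rot": [0, -0.001, -0.002]}, {"slide": [0.006, -0.001, -0.003], "rot": [0, -0.001, -0.002]}, {"slide": [0.006, -0.001, -0.003], "rot": [0, -0.001, -0.002]}, {"slide": [0.006, -0.001, -0.003], "rot": [0, -0.001, -0.002]}, {"slide": [0.006, -0.001, -0.003], "rot": [0, -0.001, -0.002]}], "hand": -1, "force": 30}}

```text
t: 16.1
position: [0.5966, -0.0659, 0.0918]
ee_rot: [3.135, 0.191, -0.0]
force: [-0.1, 0.3, -0.7]
finger_gap: 0.661
```

Call:
{"fn": "move_arm", "kwargs": {"targets": [{"slide": [0, 0, 0], "rot": [0, 0, 0]}, {"slide": [0, 0, 0], "rot": [0, 0, 0]}, {"slide": [0, 0, 0], "rot": [0, 0, 0]}, {"slide": [0, 0, 0], "rot": [0, 0, 0]}]}}

```text
t: 16.43
position: [0.5967, -0.0659, 0.092]
ee_rot: [3.135, 0.191, -0.0]
force: [0.4, -0.1, 1.7]
finger_gap: 0.571
```

```bash
python3 go.py 0.5967 -0.0660 0.0915 -83 f
```

```text
t 16.4333 pos [ 0.5967 -0.0659  0.092 ] jaw -83.01 tilt 0.02 J [-0.22  0.5   1.64 -0.    1.    1.22] F [ 0.4 -0.1  1.7] gap 50.2
slide [ 0.0001 -0.0004 -0.0018] rot [ 0.0001 -0.      0.0001] deg 0.014201807426189816
```

Call:
{"fn": "move_arm", "kwargs": {"targets": [{"slide": [0, 0, 0.02], "rot": [0, 0, 0]}, {"slide": [0, 0, 0.1], "rot": [0, 0, 0]}, {"slide": [0, 0, 0.25], "rot": [0, 0, 0]}, {"slide": [0, 0, 0.4], "rot": [0, 0, 0]}, {"slide": [0, 0, 0.55], "rot": [0, 0, 0]}]}}

```text
t: 16.85
position: [0.5956, -0.0657, 0.2303]
ee_rot: [-3.136, -0.191, 0.004]
force: [0.8, -0.4, -2.6]
finger_gap: 0.565
```

Call:
{"fn": "move_arm", "kwargs": {"targets": [{"slide": [0, 0, 0.12], "rot": [0, 0, 0]}, {"slide": [0, 0, 0.21], "rot": [0, 0, 0]}, {"slide": [-0.01, 0.05, 0.21], "rot": [0, 0, 0]}, {"slide": [-0.03, 0.2, 0.21], "rot": [0, 0, 0]}, {"slide": [-0.05, 0.35, 0.21], "rot": [0, 0, 0]}]}}

```text
t: 17.27
position: [0.5822, 0.0223, 0.2817]
ee_rot: [-3.135, -0.186, 0.006]
force: [0.3, 1.0, -3.2]
finger_gap: 0.566
```

```bash
python3 go.py 0.561 0.153 0.28 -83 f
```

```text
t 17.2667 pos [0.5822 0.0223 0.2817] jaw -83.2 tilt 0.21 J [-0.08  0.29  1.47  0.    1.39  1.37] F [ 0.3  1.  -3.2] gap 49.8
slide [-0.0849  0.5228 -0.0066] rot [-0.0001 -0.0012  0.0011] deg 0.19571038178003164
```

Call:
{"fn": "move_arm", "kwargs": {"targets": [{"slide": [-0.02, 0.15, 0], "rot": [0, 0, 0.001]}, {"slide": [-0.05, 0.3, 0], "rot": [0, 0, 0.001]}, {"slide": [-0.07, 0.44, 0], "rot": [0, 0, 0.001]}, {"slide": [-0.085, 0.523, 0], "rot": [0, 0, 0.001]}, {"slide": [-0.085, 0.523, 0], "rot": [0, 0, 0.001]}]}}

```text
t: 17.68
position: [0.5581, 0.1579, 0.2796]
ee_rot: [-3.132, -0.198, 0.012]
force: [-0.2, 0.1, -2.9]
finger_gap: 0.57
```

Call:
{"fn": "move_arm", "kwargs": {"targets": [{"slide": [0, 0, 0], "rot": [0, 0, 0]}, {"slide": [0, 0, 0], "rot": [0, 0, 0]}, {"slide": [0, 0, 0], "rot": [0, 0, 0]}]}}

```text
t: 17.93
position: [0.5574, 0.1574, 0.2785]
ee_rot: [-3.133, -0.197, 0.015]
force: [0.3, 0.9, -3.4]
finger_gap: 0.57
```

```bash
python3 - <<'E'
from bench import arm
from h import *
import pickle
arm.capture("side")
st=arm.state();c=arm.capture("wrist");cv2.imwrite("pics/w12.png",c["img"]);pickle.dump(cam(c,st),open("k12.pkl","wb"));print(st["position"],np.abs(st["qd"]).max())
cv2.imwrite("pics/w12z.png",cv2.resize(c["img"][120:330,170:340],None,fx=2.8,fy=2.8,interpolation=cv2.INTER_CUBIC))
c=arm.capture("side");cv2.imwrite("pics/s12.png",cv2.resize(c["img"][120:290,150:320],None,fx=3.5,fy=3.5,interpolation=cv2.INTER_CUBIC))
c=arm.capture("top");cv2.imwrite("pics/t12.png",cv2.resize(c["img"][130:290,150:320],None,fx=3.5,fy=3.5,interpolation=cv2.INTER_CUBIC))
E
python3 go.py 0.561 0.153 0.28 -83 f
```

```text
[0.55782425 0.1570298  0.27885046] 0.010805843711447709
t 18.1333 pos [0.5583 0.157  0.2795] jaw -82.86 tilt 0.46 J [0.15 0.29 1.47 0.   1.39 1.6 ] F [ 0.3  1.2 -3.1] gap 49.9
slide [ 0.0108 -0.016   0.002 ] rot [-0.0007 -0.0025 -0.0008] deg -0.14297393293162486
```

View pics/w12z.png

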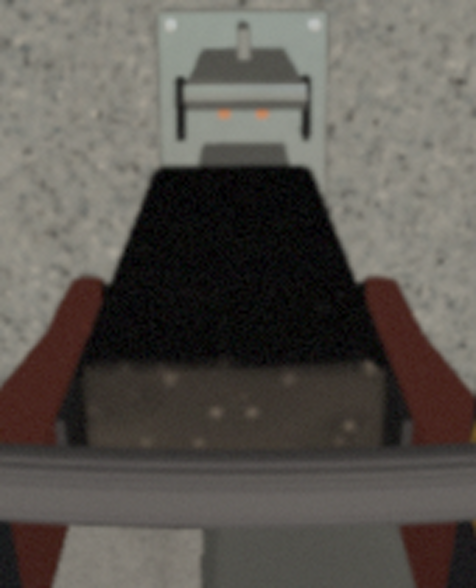

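View pics/s12.png

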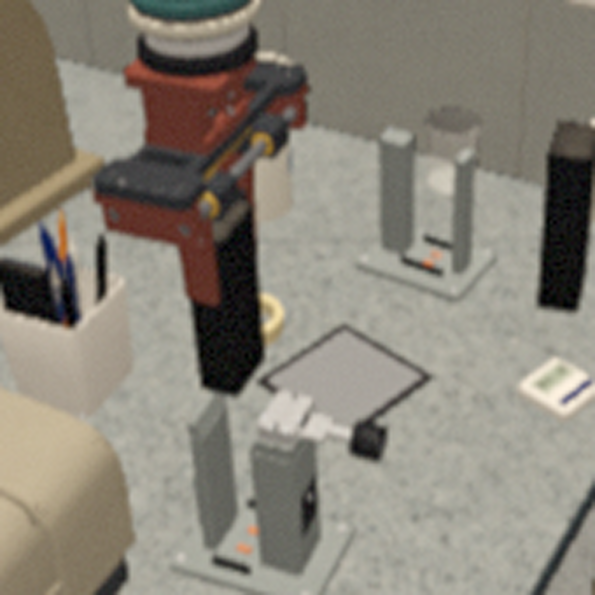

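View pics/t12.png

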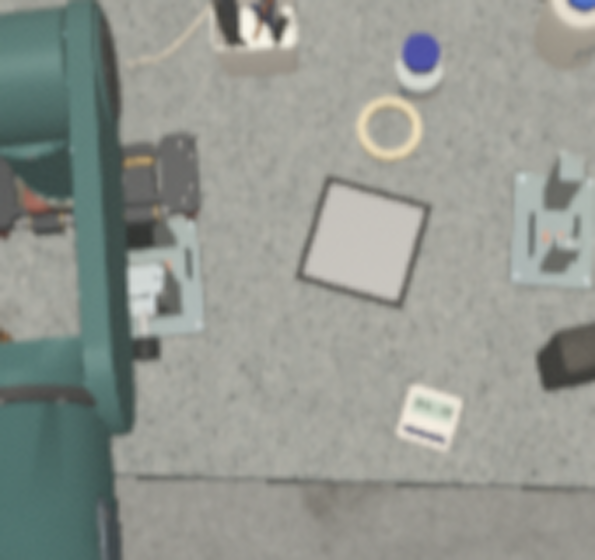

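Run:
```python
from h import *
import pickle
np.set_printoptions(precision=4,suppress=True)
k=pickle.load(open("k12.pkl","rb"))
Z=lambda u,v:(170+u/2.8-.37,120+v/2.8-.37)
tcp=np.array([.5578,.1570]);a=np.radians(7.1);X=np.array([np.cos(a),np.sin(a)]);Y=np.array([-X[1],X[0]])
for n,l,z in [("packbot",[(156,168),(310,168)],.19),("packtop",[(85,362),(384,362)],.328),("base rear",[(160,10),(327,11)],.01),("rear cheek top",[(182,93),(308,93)],.148)]:
    P=np.array([onz(k,*Z(*p),z) for p in l])[:,:2]; m=P.mean(0)
    print(n,P.tolist(),"len",np.linalg.norm(P[1]-P[0])*1000,"mid rel tcp x,y",((m-tcp)@X*1000).round(1),((m-tcp)@Y*1000).round(1), "world",m)
```

```text
packbot [[0.5675317288668702, 0.18510204617539955], [0.5735572264274637, 0.1374664313059092]] len 48.0151895221411 mid rel tcp x,y 13.2 2.7 world [0.5705 0.1613]
packtop [[0.5706510329092929, 0.1837359243198797], [0.5764584979877798, 0.13807425987944397]] len 46.029493263654324 mid rel tcp x,y 16.1 1.9 world [0.5736 0.1609]
base rear [[0.6057745981651852, 0.20435560982513354], [0.6161824670695552, 0.11877168972791965]] len 86.21444840823864 mid rel tcp x,y 53.3 -2.0 world [0.611  0.1616]
rear cheek top [[0.5854046881493649, 0.18160621245683894], [0.5910789935654202, 0.13707750043450312]] len 44.888795220219365 mid rel tcp x,y 30.5 -1.4 world [0.5882 0.1593]
```

Call:
{"fn": "move_arm", "kwargs": {"targets": [{"slide": [0.011, -0.016, -0.02], "rot": [-0.0007, -0.0025, -0.001]}, {"slide": [0.011, -0.016, -0.04], "rot": [-0.0007, -0.0025, -0.001]}, {"slide": [0.011, -0.016, -0.06], "rot": [-0.0007, -0.0025, -0.001]}, {"slide": [0.011, -0.016, -0.06], "rot": [-0.0007, -0.0025, -0.001]}, {"slide": [0.011, -0.016, -0.06], "rot": [-0.0007, -0.0025, -0.001]}]}}

```text
t: 18.55
position: [0.5606, 0.1528, 0.2638]
ee_rot: [-3.136, -0.19, 0.002]
force: [0.5, 0.1, -3.3]
finger_gap: 0.565
```

```bash
python3 - <<'E'
from bench import arm
from h import *
import pickle
arm.capture("side");arm.capture("side")
st=arm.state();c=arm.capture("wrist");cv2.imwrite("pics/w13.png",c["img"]);pickle.dump(cam(c,st),open("k13.pkl","wb"));print(st["position"],np.abs(st["qd"]).max())
cv2.imwrite("pics/w13z.png",cv2.resize(c["img"][120:330,170:340],None,fx=2.8,fy=2.8,interpolation=cv2.INTER_CUBIC))
E
python3 go.py 0.561 0.153 0.25 -83 f
```

```text
[0.56112038 0.15306105 0.26447988] 0.004108390885677657
t 18.7 pos [0.5612 0.1531 0.2646] jaw -83.03 tilt 0.03 J [0.15 0.3  1.49 0.   1.35 1.6 ] F [-1.1 -1.1 -2.3] gap 49.8
slide [-0.0009 -0.0005 -0.0586] rot [-0.0001  0.0001  0.0002] deg 0.030189252891631213
```

View pics/w13z.png

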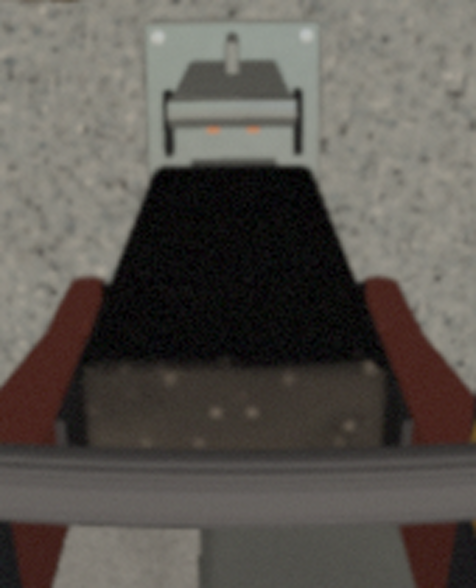

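Run:
```python
from h import *
import pickle
k=pickle.load(open("k13.pkl","rb"))
Z=lambda u,v:(170+u/2.8-.37,120+v/2.8-.37)
tcp=np.array([.5611,.1531]);a=np.radians(7.0);X=np.array([np.cos(a),np.sin(a)]);Y=np.array([-X[1],X[0]])
for n,p,z in [("packbot",(234,168),.1755),("packtop",(234,362),.3135),("base rear",(233,22),.01),("cheek out",(233,99),.148),("cheek in",(233,124),.148)]:
    m=onz(k,*Z(*p),z)[:2]; print(n,((m-tcp)@X*1000).round(1),((m-tcp)@Y*1000).round(1))
```

```text
packbot 13.9 2.0
packtop 15.9 2.0
base rear 50.1 2.5
cheek out 31.5 2.3
cheek in 22.8 2.3
```

Call:
{"fn": "move_arm", "kwargs": {"targets": [{"slide": [-0.001, 0, -0.05], "rot": [0, 0, 0]}, {"slide": [-0.001, 0, -0.1], "rot": [0, 0, 0]}, {"slide": [-0.001, 0, -0.14], "rot": [0, 0, 0]}, {"slide": [-0.001, 0, -0.18], "rot": [0, 0, 0]}, {"slide": [-0.001, 0, -0.22], "rot": [0, 0, 0]}]}}

```text
t: 19.12
position: [0.561, 0.1532, 0.209]
ee_rot: [-3.136, -0.191, -0.001]
force: [-0.3, -0.2, -2.2]
finger_gap: 0.572
```

```bash
python3 go.py 0.561 0.153 0.25 -83 f
```

```text
t 19.1167 pos [0.561  0.1532 0.209 ] jaw -83.03 tilt 0.04 J [0.15 0.34 1.57 0.   1.23 1.6 ] F [-0.3 -0.2 -2.2] gap 50.3
slide [-1.00e-04 -6.00e-04  1.64e-01] rot [-0.0001  0.0002  0.0001] deg 0.025153159545112658
```

Call:
{"fn": "move_arm", "kwargs": {"targets": [{"slide": [0, 0, -0.05], "rot": [0, 0, 0]}, {"slide": [0, 0, -0.1], "rot": [0, 0, 0]}, {"slide": [0, 0, -0.16], "rot": [0, 0, 0]}, {"slide": [0, 0, -0.22], "rot": [0, 0, 0]}, {"slide": [0, 0, -0.28], "rot": [0, 0, 0]}]}}

```text
t: 19.53
position: [0.5613, 0.1533, 0.1382]
ee_rot: [-3.135, -0.191, -0.002]
force: [0.0, -1.1, -3.4]
finger_gap: 0.57
```

```bash
python3 go.py 0.561 0.153 0.099 -83 f
```

```text
t 19.5333 pos [0.5613 0.1533 0.1382] jaw -83.02 tilt 0.07 J [0.15 0.42 1.65 0.   1.07 1.6 ] F [ 0.  -1.1 -3.4] gap 50.1
slide [-0.001  -0.001  -0.1566] rot [-0.0001  0.0004  0.0001] deg 0.020463299288849157
```

Call:
{"fn": "move_arm", "kwargs": {"targets": [{"slide": [-0.001, -0.001, -0.03], "rot": [0, 0, 0]}, {"slide": [-0.001, -0.001, -0.06], "rot": [0, 0, 0]}, {"slide": [-0.001, -0.001, -0.09], "rot": [0, 0, 0]}, {"slide": [-0.001, -0.001, -0.12], "rot": [0, 0, 0]}, {"slide": [-0.001, -0.001, -0.14], "rot": [0, 0, 0]}]}}

```text
t: 19.95
position: [0.5612, 0.153, 0.1026]
ee_rot: [-3.135, -0.191, -0.002]
force: [0.2, 1.1, -2.0]
finger_gap: 0.568
```

Call:
{"fn": "move_arm", "kwargs": {"targets": [{"slide": [0, 0, 0], "rot": [0, 0, 0]}, {"slide": [0, 0, 0], "rot": [0, 0, 0]}]}}

```text
t: 20.12
position: [0.5611, 0.153, 0.1025]
ee_rot: [-3.135, -0.191, -0.002]
force: [0.0, -0.2, -2.4]
finger_gap: 0.57
```

```bash
python3 go.py 0.561 0.153 0.099 -83 f
```

```text
t 20.1167 pos [0.5611 0.153  0.1025] jaw -83.02 tilt 0.06 J [0.15 0.46 1.68 0.   1.   1.6 ] F [ 0.  -0.2 -2.4] gap 50.2
slide [-0.0005 -0.0002 -0.014 ] rot [-0.0001  0.0003  0.0001] deg 0.020394916653771133
```

Call:
{"fn": "move_arm", "kwargs": {"targets": [{"slide": [0, 0, -0.008], "rot": [0, 0, 0]}, {"slide": [0, 0, -0.014], "rot": [0, 0, 0]}, {"slide": [0, 0, -0.018], "rot": [0, 0, 0]}, {"slide": [0, 0, -0.018], "rot": [0, 0, 0]}, {"slide": [0, 0, -0.018], "rot": [0, 0, 0]}]}}

```text
t: 20.53
position: [0.5617, 0.1531, 0.0989]
ee_rot: [-3.135, -0.191, -0.004]
force: [-0.3, 0.6, 4.8]
finger_gap: 0.571
```

```bash
python3 go.py 0.561 0.153 0.099 -83 f;python3 - <<'E'
from bench import arm
from h import *
c=arm.capture("side");cv2.imwrite("pics/s14.png",cv2.resize(c["img"][150:310,150:310],None,fx=3.7,fy=3.7,interpolation=cv2.INTER_CUBIC))
print(arm.state()["force"],arm.state()["position"])
E
```

```text
t 20.5333 pos [0.5617 0.1531 0.0989] jaw -83.02 tilt 0.14 J [0.15 0.47 1.68 0.   0.99 1.6 ] F [-0.3  0.6  4.8] gap 50.2
slide [-0.0026 -0.0005  0.0003] rot [-0.0002  0.0008  0.0001] deg 0.018239084766662472
[-1.754832    0.89087545  6.73665915] [0.56166106 0.15316175 0.0989371 ]
```

View pics/s14.png

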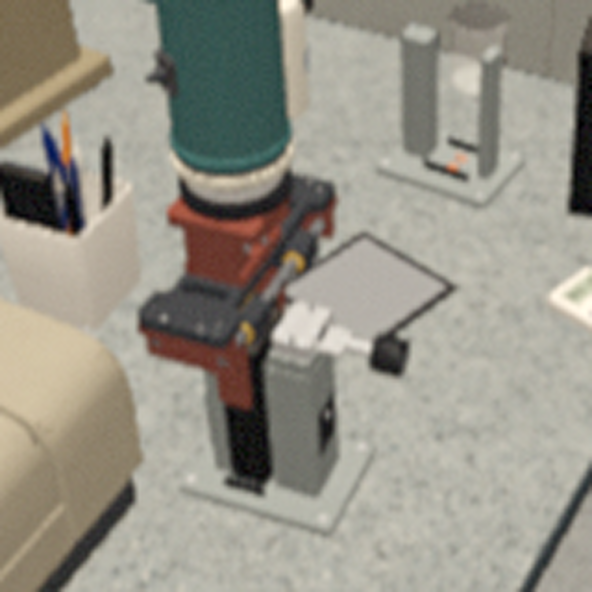

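Seated: contact at z = 0.0989 (0.099 expected), about 6.7 N upward, and the pack's base is on the bay floor at (250,475) with the knob still out. I'll release, then rise.

Call:
{"fn": "move_arm", "kwargs": {"targets": [{"slide": [0, 0, 0], "rot": [0, 0, 0]}, {"slide": [0, 0, 0], "rot": [0, 0, 0]}, {"slide": [0, 0, 0], "rot": [0, 0, 0]}, {"slide": [0, 0, 0], "rot": [0, 0, 0]}, {"slide": [0, 0, 0], "rot": [0, 0, 0]}], "hand": 1}}

```text
t: 21.0
position: [0.5616, 0.1531, 0.0988]
ee_rot: [-3.135, -0.191, -0.004]
force: [0.4, 0.0, 0.5]
finger_gap: 0.907
```

Call:
{"fn": "move_arm", "kwargs": {"targets": [{"slide": [0, 0, 0], "rot": [0, 0, 0]}, {"slide": [0, 0, 0], "rot": [0, 0, 0]}, {"slide": [0, 0, 0.08], "rot": [0, 0, 0]}, {"slide": [0, 0, 0.2], "rot": [0, 0, 0]}, {"slide": [0, 0, 0.35], "rot": [0, 0, 0]}]}}

```text
t: 21.42
position: [0.5596, 0.1528, 0.185]
ee_rot: [3.136, 0.191, -0.005]
force: [0.2, -0.2, -1.1]
finger_gap: 1.002
```

Call:
{"fn": "move_arm", "kwargs": {"targets": [{"slide": [0, 0, 0.12], "rot": [0, 0, 0]}, {"slide": [0, 0, 0.26], "rot": [0, 0, 0]}, {"slide": [-0.1, -0.01, 0.3], "rot": [0, 0, 0]}, {"slide": [-0.24, -0.03, 0.3], "rot": [0, 0, 0]}, {"slide": [-0.38, -0.045, 0.3], "rot": [0, 0, 0]}]}}

```text
t: 21.83
position: [0.4648, 0.1414, 0.261]
ee_rot: [-3.136, -0.191, 0.001]
force: [-0.1, 0.5, 0.0]
finger_gap: 0.999
```

```bash
python3 go.py 0.4562 0.1395 0.27 -83 f;python3 - <<'E'
from bench import arm
from h import *
import pickle
arm.capture("top")
st=arm.state();c=arm.capture("wrist");cv2.imwrite("pics/w15.png",c["img"]);pickle.dump(cam(c,st),open("k15.pkl","wb"))
cv2.imwrite("pics/w15z.png",cv2.resize(c["img"][20:240,170:340],None,fx=2.7,fy=2.7,interpolation=cv2.INTER_CUBIC))
c=arm.capture("side");cv2.imwrite("pics/s15.png",cv2.resize(c["img"][150:310,150:310],None,fx=3.7,fy=3.7,interpolation=cv2.INTER_CUBIC))
E
```

```text
t 21.8333 pos [0.4648 0.1414 0.261 ] jaw -83.04 tilt 0.02 J [0.15 0.16 1.69 0.   1.29 1.6 ] F [-0.1  0.5  0. ] gap 87.9
slide [-0.0343 -0.0076  0.0358] rot [-0.     -0.0001  0.0002] deg 0.035479137374807124
```

View pics/w15z.png

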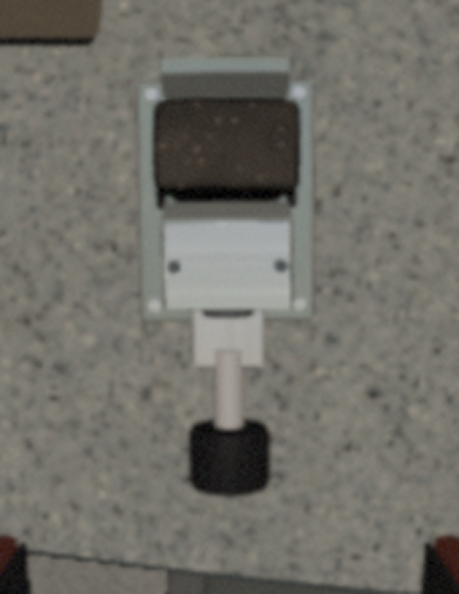

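View pics/s15.png

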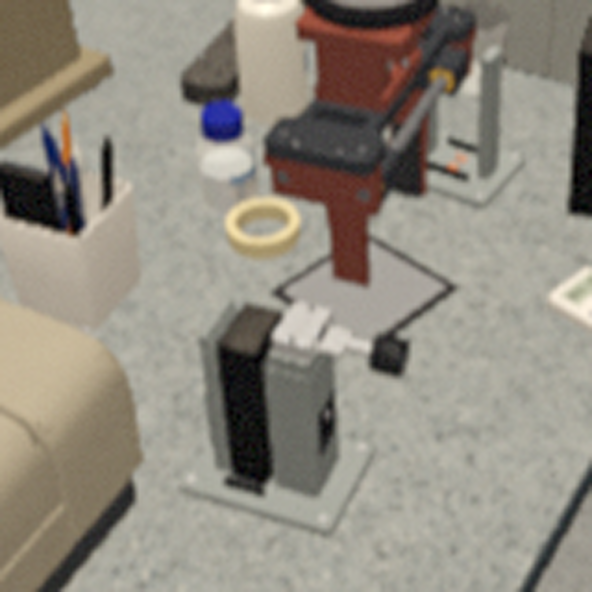

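Pack is seated between the cheeks, its top at (227,150) in the wrist zoom, level and centred on the guides. The knob is still out at (229,458). I'll retake the knob.

```bash
python3 go.py 0.4557 0.1395 0.1356 -83 f
```

```text
t 21.9833 pos [0.4619 0.1413 0.26  ] jaw -83.01 tilt 0.25 J [0.15 0.16 1.7  0.   1.29 1.6 ] F [0.2 0.4 0.7] gap 88.2
slide [-0.0247 -0.0071 -0.4976] rot [ 0.0001 -0.0014  0.    ] deg 0.006177946969501136
```

Call:
{"fn": "move_arm", "kwargs": {"targets": [{"slide": [-0.025, -0.007, -0.1], "rot": [0, -0.001, 0]}, {"slide": [-0.025, -0.007, -0.2], "rot": [0, -0.001, 0]}, {"slide": [-0.025, -0.007, -0.32], "rot": [0, -0.001, 0]}, {"slide": [-0.025, -0.007, -0.43], "rot": [0, -0.001, 0]}, {"slide": [-0.025, -0.007, -0.49], "rot": [0, -0.001, 0]}]}}

```text
t: 22.4
position: [0.4556, 0.1394, 0.1348]
ee_rot: [3.135, 0.191, -0.005]
force: [-0.5, 0.4, -0.5]
finger_gap: 1.0
```

Call:
{"fn": "move_arm", "kwargs": {"targets": [{"slide": [0, 0, 0], "rot": [0, 0, 0]}, {"slide": [0, 0, 0], "rot": [0, 0, 0]}, {"slide": [0, 0, 0], "rot": [0, 0, 0]}]}}

```text
t: 22.65
position: [0.4572, 0.1396, 0.1355]
ee_rot: [3.135, 0.191, -0.003]
force: [0.5, -0.3, 0.3]
finger_gap: 1.001
```

```bash
python3 go.py 0.4557 0.1395 0.1356 -83 f
```

```text
t 22.65 pos [0.4572 0.1396 0.1355] jaw -83.02 tilt 0.11 J [ 0.15  0.29  1.87 -0.    0.98  1.6 ] F [ 0.5 -0.3  0.3] gap 88.1
slide [-0.0058 -0.0004  0.0004] rot [ 0.0002 -0.0006  0.0001] deg 0.016242627845315383
```

Call:
{"fn": "move_arm", "kwargs": {"targets": [{"slide": [-0.005, 0, 0], "rot": [0, 0, 0]}, {"slide": [-0.005, 0, 0], "rot": [0, 0, 0]}, {"slide": [-0.005, 0, 0], "rot": [0, 0, 0]}, {"slide": [-0.005, 0, 0], "rot": [0, 0, 0]}, {"slide": [-0.005, 0, 0], "rot": [0, 0, 0]}], "hand": -1, "force": 35}}

```text
t: 23.07
position: [0.4561, 0.1397, 0.136]
ee_rot: [3.135, 0.191, -0.002]
force: [-0.7, 0.0, 0.9]
finger_gap: 0.663
```

Call:
{"fn": "move_arm", "kwargs": {"targets": [{"slide": [0, 0, 0], "rot": [0, 0, 0]}, {"slide": [0, 0, 0], "rot": [0, 0, 0]}, {"slide": [0, 0, 0], "rot": [0, 0, 0]}, {"slide": [0, 0, 0], "rot": [0, 0, 0]}, {"slide": [0, 0, 0], "rot": [0, 0, 0]}]}}

```text
t: 23.48
position: [0.4561, 0.1394, 0.1359]
ee_rot: [3.135, 0.192, -0.002]
force: [-0.3, -1.0, 0.9]
finger_gap: 0.312
```

Call:
{"fn": "move_arm", "kwargs": {"targets": [{"slide": [0, 0, 0], "rot": [0, 0, 0]}, {"slide": [0, 0, 0], "rot": [0, 0, 0]}, {"slide": [0, 0, 0], "rot": [0, 0, 0]}]}}

```text
t: 23.73
position: [0.4561, 0.1394, 0.1359]
ee_rot: [3.135, 0.192, -0.002]
force: [0.3, -0.8, 0.4]
finger_gap: 0.309
```

Call:
{"fn": "move_arm", "kwargs": {"targets": [{"slide": [0.02, 0.0025, 0], "rot": [0, 0, 0]}, {"slide": [0.04, 0.005, 0], "rot": [0, 0, 0]}, {"slide": [0.06, 0.0075, 0], "rot": [0, 0, 0]}, {"slide": [0.08, 0.01, 0], "rot": [0, 0, 0]}, {"slide": [0.09, 0.011, 0], "rot": [0, 0, 0]}]}}

```text
t: 24.15
position: [0.4801, 0.1426, 0.1359]
ee_rot: [3.135, 0.192, 0.001]
force: [-3.6, 1.0, 6.0]
finger_gap: 0.307
```

```bash
python3 go.py 0.4797 0.1426 0.1356 -83 f
```

```text
t 24.15 pos [0.4801 0.1426 0.1359] jaw -83.0 tilt 0.03 J [ 0.15  0.32  1.82 -0.    1.    1.6 ] F [-3.6  1.   6. ] gap 27.0
slide [-0.0015  0.     -0.0012] rot [ 0.0001  0.0001 -0.    ] deg -0.0029896656732262272
```

Travelled 24 mm. I'll press a touch more to confirm the stop, then release.

Call:
{"fn": "move_arm", "kwargs": {"targets": [{"slide": [0.006, 0.001, 0], "rot": [0, 0, 0]}, {"slide": [0.008, 0.001, 0], "rot": [0, 0, 0]}, {"slide": [0.008, 0.001, 0], "rot": [0, 0, 0]}]}}

```text
t: 24.4
position: [0.4801, 0.1426, 0.1359]
ee_rot: [3.135, 0.192, -0.006]
force: [-6.2, -0.6, 7.7]
finger_gap: 0.312
```

Call:
{"fn": "move_arm", "kwargs": {"targets": [{"slide": [0, 0, 0], "rot": [0, 0, 0]}, {"slide": [0, 0, 0], "rot": [0, 0, 0]}, {"slide": [0, 0, 0], "rot": [0, 0, 0]}, {"slide": [0, 0, 0], "rot": [0, 0, 0]}, {"slide": [0, 0, 0], "rot": [0, 0, 0]}], "hand": 1}}

```text
t: 24.82
position: [0.4803, 0.1426, 0.1358]
ee_rot: [3.135, 0.192, -0.006]
force: [-0.3, 0.6, -1.4]
finger_gap: 0.651
```

Call:
{"fn": "move_arm", "kwargs": {"targets": [{"slide": [0, 0, 0.1], "rot": [0, 0, 0]}, {"slide": [0, 0, 0.25], "rot": [0, 0, 0]}, {"slide": [0, 0, 0.4], "rot": [0, 0, 0]}, {"slide": [0, 0, 0.52], "rot": [0, 0, 0]}, {"slide": [0, 0, 0.52], "rot": [0, 0, 0]}]}}

```text
t: 25.23
position: [0.4843, 0.1432, 0.2722]
ee_rot: [-3.135, -0.192, -0.012]
force: [0.5, 0.8, 0.4]
finger_gap: 0.993
```

```bash
python3 go.py 0.4797 0.1426 0.1356 -83 f;python3 - <<'E'
from bench import arm
from h import *
import pickle
for i in range(4):arm.capture("top")
st=arm.state();c=arm.capture("wrist");k=cam(c,st)
cv2.imwrite("pics/w16z.png",cv2.resize(c["img"][20:240,170:340],None,fx=2.7,fy=2.7,interpolation=cv2.INTER_CUBIC))
pickle.dump(k,open("k16.pkl","wb"))
c=arm.capture("side");cv2.imwrite("pics/s16.png",c["img"])
cv2.imwrite("pics/s16z.png",cv2.resize(c["img"][150:310,150:310],None,fx=3.7,fy=3.7,interpolation=cv2.INTER_CUBIC))
E
```

```text
t 25.2333 pos [0.4843 0.1432 0.2722] jaw -83.0 tilt 0.45 J [ 0.15  0.17  1.65 -0.    1.32  1.6 ] F [0.5 0.8 0.4] gap 87.3
slide [-0.0185 -0.0024 -0.5463] rot [-0.0003  0.0025 -0.    ] deg -0.003551630523361382
```

View pics/w16z.png

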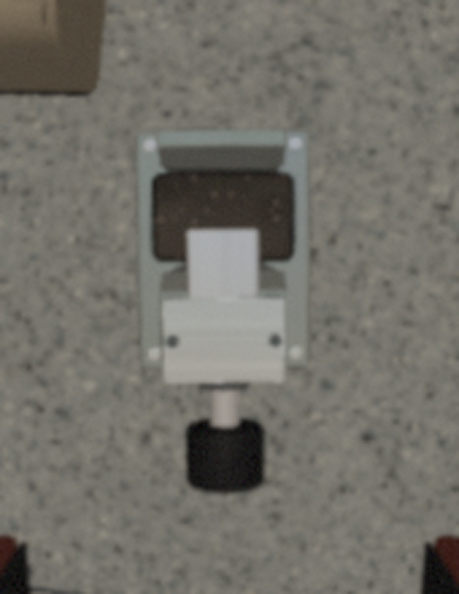

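View pics/s16z.png

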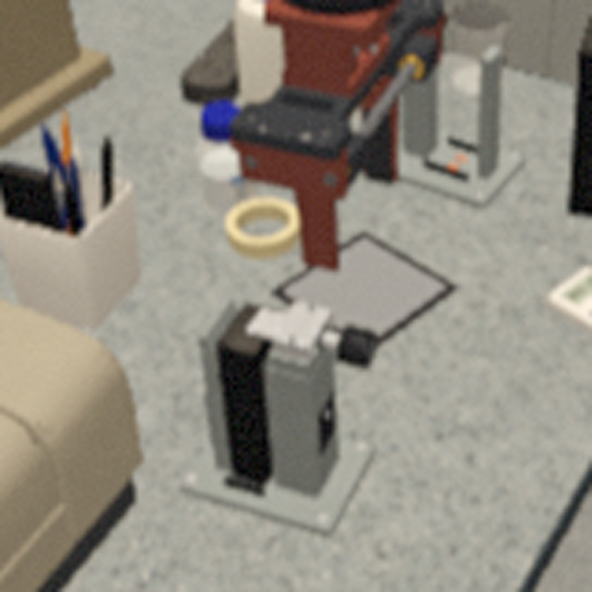

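Run:
```python
from h import *
import pickle
k=pickle.load(open("k16.pkl","rb"))
Z=lambda u,v:(170+u/2.7-.37,20+v/2.7-.37)
a=np.radians(7.0);X=np.array([np.cos(a),np.sin(a)]);Y=np.array([-X[1],X[0]]);o=np.array([.561,.1555])
for n,p,z in [("pack rear",(223,172),.148),("pack front",(223,262),.148),("pack L",(152,217),.148),("pack R",(295,217),.148),("base rear",(223,132),.01),("plate tip",(223,229),.154),("knob",(225,455),.1545)]:
    m=onz(k,*Z(*p),z)[:2]-o; print(n,(m@X*1000).round(1),(m@Y*1000).round(1))
from bench import arm
print(arm.state()["force"],arm.state()["qd"].round(3)); arm.close_job()
```

```text
pack rear 15.9 -0.2
pack front -15.5 -0.2
pack L 0.4 24.3
pack R 0.4 -24.9
base rear 49.2 0.2
plate tip -4.1 -0.2
knob -82.7 -0.8
[-1.2137522   0.5880433   0.65345322] [-0.002  0.002 -0.004  0.001  0.002 -0.   ]
the job is handed in; nothing more can be done
```

I finished the whole sequence and handed the job in at about 25.5 s of the 72 s allowed; the hand-in gives no verdict.

1. **Knob out:** I pulled it 24 mm to its stop, where it resisted with about 6 N. It stayed out after I let go.
2. **Onto the mat:** I lifted the pack from the charger by its 32 mm sides, turned it about 100° and stood it on the mat. The side picture showed it upright after release.
3. **Into the bay:** I took it again across its 50 mm sides and lowered it until it touched the floor at the height I expected. The tool read 0.0989 m against 0.099 m. I let go only then.
4. **Knob in:** I pushed it 24 mm home, let go and moved the arm clear.

**Last checks:**
- **Pack:** its centre measured within about 1 mm of the bay's centre along x and y, and it looks upright in the pictures.
- **Knob and latch:** the knob head is at bay x = -82.7 mm (nominal -82). The latch plate tip is at -4.1 mm (nominal -4), so the plate covers the pack.
- **Arm:** it was at rest, with only about 1 N of reading noise.
- **Bystanders:** the ones visible in the last side pictures look unmoved. I did not measure them again.

**Disagreement:** the wrist camera read about 2 mm too far in +y compared with the fixed cameras and with where the grips centred. I corrected for that when placing the pack. The final centre check used the bay position from that same camera, so the offset largely cancels.

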